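# Hang an empty keyed reel on the filament winder

### The arm

A 6-joint arm with a two-finger parallel gripper is mounted at the origin on the work surface. World frame = base frame: x ahead of the robot, y to its left, z up, the work surface at z = 0. Lengths are in mm, angles in degrees, forces in N, time in s.
With the tool pointing down it reaches from about 275 to 825 mm from the base axis. Payload 4.9 kg.
Tool frame: the origin (TCP) lies at the very end of the fingers, on their centre line; the grasp point (between the pads) lies 19 mm behind it; z points along the fingers, y is the direction in which the jaws open and shut (so a half turn about z gives the same grasp; the last joint's range is limited). The gripper opens to 85 mm and grips with 20 to 120 N. Pads are 22 mm wide; open, the fingers measure 114 mm over their backs; the gripper's body (76 mm by 85 mm) begins 54 mm behind the grasp point. The pads swing forward as they close: fully open they stand 13 mm farther back than shut.
Start: joints at [61.868, 18.69, -11.035, 60.275, 0, 82.311], TCP at [192.098, 515.38, 231.281] pointing down, gripper open.
Joint ranges: [-152.03, 152.03], [-55.5, 102.48], [-74.3, 77.21], [-110.64, 120.58], [-84.22, 78.4], [-180, 180]. Speed limits (degrees/s): [147.25, 147.25, 180, 180, 180, 180].

### API

Orientations are given as [roll, pitch, yaw] about the fixed x, y, z axes, in that order (R = Rz(yaw) Ry(pitch) Rx(roll)).
In Python, from workcell import state, grab_frame, hand_in gives the robot as it stands.
- The arm moves only by the tool drive_tool, never from a script. Its argument "rows" is a list of rows, each an object of numbers: "tx", "ty", "tz": the shift along the tool's x, y, z in cm; "ax", "ay", "az": the turn, a rotation vector about the tool's x, y, z in degrees. A call has 1 to 10 rows; each row shifts and turns the commanded pose from where the row before left it, along the tool's axes as they then stand; what a row does not reach is not made up. A row lasts 1/12 s, in which the tool goes at most 41.7 mm and 7.16 degrees, less where a joint would pass 70% of its speed; a pose out of reach is approached as far as the arm can. A call with a gripper value outside its range is refused whole. "gripper" is the closure in counts, from 0 (fully open) to 255 (shut), set as the call begins (left out, the last holds). The fingers move at their own pace and stop on an object; the grip force is fixed at half the most. Time passes only in rows, so rows that do not move let the fingers close. It gives the time, the measured TCP pose, the force and the opening at its end, in the units of the state.
- state(): the state, without advancing time (a new reading comes with each control period).
- grab_frame(name): name is "scene" or "top" or "wrist"; returns a dict with "image" (480x640x3 uint8, red, green, blue), "fx", "fy", "cx", "cy" (pixels), "xyz" and "rotation" of the camera in the world. Camera axes: x right, y down, z forward; pixel columns grow to the right and rows downward; lengths in mm; the calibration is good to about 2 mm. A picture is of the moment at which its call begins. There is no depth.
- hand_in(): hands the job in, once; it reports no verdict.
The state is a dict: "t": time; "joints": joint angles; "dq": joint speeds; "joint_torque": joint torques, N m; "tcp_pos": TCP position; "tool_rot": TCP orientation; "contact_force": force on the tool from outside, world axes, zero at the start; "wrist_torque": the same for the moment, N m; "opening": finger opening in mm.
Only numpy, scipy, OpenCV 4.12 (cv2) and the standard library are available. Lean on these libraries where they do the work, as an engineer would, in place of code of your own. Each camera call takes 0.05 s, during which the arm holds its last target. There are 200 camera calls.

### The job

Roll the empty black reel in its V-shaped cradle until its yellow keyway mark faces up, then hang it on the winder: thread it onto the upward-sloping braked spindle, feel for the yellow key (somewhere near the top, to one side or the other) until it enters the keyway, and push the reel fully home against the collar. Leave it hanging there released, and do not disturb the other things on the bench.

Things in the scene. Friction and masses are not known exactly. Their poses are not given: they have to be found in the camera images.
- reel_center (a point): centre of the loose empty black reel (about 0.22 kg): two flanges 120 mm in diameter and 5 mm thick, 50 mm over both, 60 mm grey barrel between. On its axis, half-way between the flanges. z axis = reel's axis (level in the cradle), x axis = from the axis to the keyway, which at the start leans 40 to 100 degrees from up. It is the same from both faces: either may go on first.
- reel: same point and axes as the centre. Through bore 34 mm across (12-sided) with one keyway right through, 9 mm wide at the bore, reaching 25 mm from the axis. Yellow stripes on both flange faces and rims mark the keyway. Pinch it firmly (some 60 N) from above across both flanges near the rim, and roll it by swinging that grasp about the axis.
- cradle_axis (a point): fixed blue V-cradle, 150 mm across the V, 70 mm along the axis; the reel's rims rest on it 45 degrees either side of straight down and it rolls on the spot. The point is the centre of a reel resting in it, 100 mm above the table. x axis = up, z axis = along the resting reel's axis. The V walls end about 25 mm below the point; the reel above its axis is free.
- shoulder (a point): point on the winder's spindle axis at the face of the collar against which the reel's flange must sit (reel's centre then 25 mm along z). z axis = along the spindle to its tip, about 20 degrees up from level; x axis = square to it, upward; the key lies within 23 degrees either side of x, unmeasured: see or feel for it. 130 mm above the table. The aluminium collar is 44 mm in diameter and reaches 75 mm back.
- tip (a point): tip of the spindle, 86 mm from the collar face; same axes. Steel, 30 mm diameter, tapering to 16 mm over the last 14 mm. Yellow key 6 mm wide, reaching 21.5 mm from the axis, from the collar to 44 mm from it, with a rounded sloping end; no key beyond. The spindle is braked and does not turn. The reel goes past the key's end only if its keyway is within about 5 degrees of it.
- winder: the fixed winder; origin on the table straight under the collar face; y axis = level direction in which the spindle points, z up. Blue housing 110 mm wide, from 53 mm to 163 mm behind the origin, 118 mm high; grey base plate 150 mm wide, 10 mm thick, reaching 110 mm ahead under the spindle
- spare_reel: bystander, not to be disturbed: spare white reel lying flat, 120 mm across, 50 mm high; origin under its middle
- glue_can: bystander, not to be disturbed: green can, 56 mm across, 150 mm tall; origin under its middle
- scraper: bystander, not to be disturbed: bed scraper (spatula) lying flat; origin under its middle
- bed_brush: bystander, not to be disturbed: small brush lying flat; origin under its middle
- bracket: bystander, not to be disturbed: orange printed L-bracket, 70 x 40 x 58 mm; origin under its middle
- screw_jar: bystander, not to be disturbed: small glass jar, 60 mm across, 80 mm tall; origin under its middle
Mind the look-alikes: they are no part of the job. Of the things shaped like the part that bears cradle_axis, the blue one is meant.

How it is judged (in metres and radians):
On the way:
1. the reel lies in the cradle with its keyway mark facing up (within about 23 degrees) (angle between reel_center's own x axis and vertical below 0.4 rad and distance between reel_center and cradle_axis below 0.012 m), for 0.2 s.
At the end, for the whole second after the job is handed in: The reel hangs on the spindle with the key in its keyway (without that it cannot go home), its axis within 0.10 rad of the spindle's and 5 mm of it, its flange against the collar (reel centre 20 to 28.5 mm from the collar face along the spindle), at rest (z of reel_center in the frame of shoulder between 0.02 and 0.0285 m and x of reel_center in the frame of shoulder between -0.005 and 0.005 m and y of reel_center in the frame of shoulder between -0.005 and 0.005 m and angle between the z axis of reel_center and the z axis of shoulder, either way round below 0.1 rad and linear speed of reel below 0.02 m/s and angular speed of reel below 0.15 rad/s); the robot touches nothing.
It fails at once if a bystander is moved by more than 40 mm (distance of any of spare_reel, glue_can, scraper, bed_brush, bracket, screw_jar from where it was at the start of the episode above 0.04 m).
It also fails if it takes over 72 s, if anything falls off the work surface, if the arm or the gripper's body presses on something with over 40 N, if the wrist force passes 120 N, or if a joint passes its speed limit or range.

## Working session

There is one attempt and no reset: what is moved stays moved. The work goes in short steps, Python scripts to look and compute and a tool call to move; the robot and the scene stay as the last step left them, time stands still between calls to the robot, and variables do not carry over. Pictures are saved under pics/ and viewed, about 8 in all and at most 12, crops included, and the job is handed in when it is done.

Besides the shell and the picture viewer there is one more tool, called after "Request:" in YAML: its name, and indented under it one key for each argument. drive_tool: Moves the arm, as the interface text tells. Its arguments: {"type":"object","properties":{"rows":{"type":"array"},"gripper":{"type":"number"}},"required":["rows"]}

```bash
mkdir -p pics; ls; cat > h.py <<'E'
import numpy as np, cv2
from workcell import state, grab_frame, hand_in
from scipy.spatial.transform import Rotation as R
def save(n,f,crop=None,scale=1):
    im=f["image"][:,:,::-1]
    if crop: x0,y0,x1,y1=crop; im=im[y0:y1,x0:x1]
    im=cv2.resize(im,None,fx=scale,fy=scale,interpolation=cv2.INTER_CUBIC)
    cv2.imwrite("pics/"+n+".png",im)
def rot(f):
    r=np.array(f["rotation"],float)
    return r if r.shape==(3,3) else R.from_euler("xyz",r,degrees=True).as_matrix()
def ray(f,u,v):
    d=rot(f)@np.array([(u-f["cx"])/f["fx"],(v-f["cy"])/f["fy"],1.]); return np.array(f["xyz"],float),d/np.linalg.norm(d)
def plane(f,u,v,z):
    o,d=ray(f,u,v); return o+d*(z-o[2])/d[2]
def tri(*obs):
    A=np.zeros((3,3));b=np.zeros(3)
    for f,u,v in obs:
        o,d=ray(f,u,v); P=np.eye(3)-np.outer(d,d); A+=P;b+=P@o
    p=np.linalg.solve(A,b); return p,[np.linalg.norm((np.eye(3)-np.outer(d,d))@(p-o)) for o,d in [ray(*x) for x in obs]]
def proj(f,p):
    c=rot(f).T@(np.array(p,float)-np.array(f["xyz"])); return [round(f["cx"]+f["fx"]*c[0]/c[2],1),round(f["cy"]+f["fy"]*c[1]/c[2],1)]
E
python3 - <<'E'
from h import *
import pickle
F={}
for n in("scene","top"):
    f=grab_frame(n);F[n]=f;save(n+"0",f);print(n,f["xyz"],f["rotation"],f["fx"],f["cx"],f["cy"])
pickle.dump(F,open("F.pkl","wb"));print(state())
E
```

```text
pics
scene [1398.20975942 -866.1627738   907.67861359] [-123.36771624    1.28551064   44.46414857] 506.1536646209242 314.0969619326984 239.1815208725723
top [ 321.71684018  -42.27139147 1793.81576886] [-1.72885151e+02  2.25166489e-02 -8.95245853e+01] 576.6781754602465 327.9392168209133 243.96784932393504
{'t': 0.1, 'joints': array([ 6.18684699e+01,  1.87292137e+01, -1.10857685e+01,  6.02759189e+01,
        7.61071673e-04,  8.23098921e+01]), 'dq': array([ 0.01933327, -0.06088437,  0.21002578,  0.05148144,  0.01012182,
       -0.01415542]), 'joint_torque': array([ 7.28765062e-04, -4.44241047e+01,  2.63038105e+01,  7.94249936e-03,
       -8.95042785e-05,  1.26262627e-06]), 'tcp_pos': array([191.83128169, 514.8997425 , 230.571338  ]), 'tool_rot': array([-1.79910018e+02, -1.29181537e-02,  1.59558567e+02]), 'contact_force': array([-0.30223229,  1.02265661, -0.71402941]), 'wrist_torque': array([ 0.02588539,  0.03126993, -0.04391864]), 'opening': 85.34242823620754}
```

View pics/scene0.png

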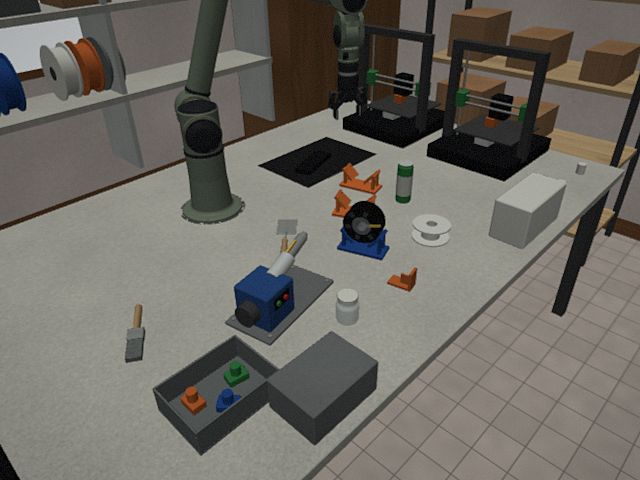

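View pics/top0.png

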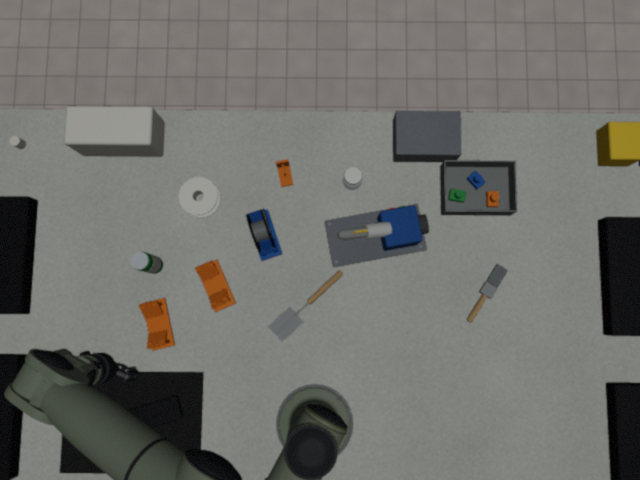

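The only blue V-cradle holding the black reel is at scene (363,235) and top (263,234). The V-shapes at scene (355,205) and (360,180), top (215,285) and (157,323), are orange decoys. The winder is at scene (265,297), top (380,234), with its spindle pointing image-left in the top view. I'll confirm both in one enlarged montage and measure them.

```bash
python3 - <<'E'
from h import *
import pickle
F=pickle.load(open("F.pkl","rb"))
def crop(f,x0,y0,x1,y1): return cv2.resize(f["image"][y0:y1,x0:x1,::-1],(400,300),interpolation=cv2.INTER_CUBIC)
s,t=F["scene"],F["top"]
m=np.vstack([np.hstack([crop(s,320,192,420,267),crop(s,220,220,340,310)]),np.hstack([crop(t,220,195,320,270),crop(t,320,190,440,280)])])
cv2.imwrite("pics/mont.png",m)
im=t["image"];hsv=cv2.cvtColor(im,cv2.COLOR_RGB2HSV)
blue=cv2.inRange(hsv,(105,120,40),(130,255,255))
n,l,st,c=cv2.connectedComponentsWithStats(blue)
for i in range(1,n):
    if st[i,4]>60:
        pts=np.argwhere(l==i)[:,::-1].astype(np.float32);print(st[i],c[i],cv2.minAreaRect(pts))
gray=cv2.inRange(hsv,(0,0,60),(180,70,125)); gray[:, :322]=0;gray[:,435:]=0;gray[:195]=0;gray[270:]=0
n,l,st,c=cv2.connectedComponentsWithStats(gray)
i=1+np.argmax(st[1:,4]);pts=np.argwhere(l==i)[:,::-1].astype(np.float32);r=cv2.minAreaRect(pts);print("plate",st[i],r)
for p in cv2.boxPoints(r): print(p,plane(t,*p,10).round(1))
yel=cv2.inRange(hsv,(20,100,80),(35,255,255))
for nm,(x0,y0,x1,y1) in dict(winder=(320,200,430,270),reel=(240,200,290,265)).items():
    p=np.argwhere(yel[y0:y1,x0:x1])[:,::-1]+[x0,y0];print(nm,len(p),p.min(0) if len(p) else 0,p.max(0) if len(p) else 0,p.mean(0))
E
```

```text
[467 171  18  18 180] [475.8        179.58888889] ((476.00006103515625, 179.50003051757812), (14.849241256713867, 12.020814895629883), 45.0)
[ 379  206   43   44 1291] [401.93570875 226.73121611] ((400.6346130371094, 227.173095703125), (39.02710723876953, 38.04652786254883), 78.69007110595703)
[249 210  14  13 123] [255.56097561 216.16260163] ((255.55001831054688, 216.15000915527344), (9.486831665039062, 12.965337753295898), 71.56504821777344)
[258 210  24  50 473] [268.99154334 242.36997886] ((263.95001220703125, 234.35003662109375), (46.80170822143555, 21.187259674072266), 71.56504821777344)
plate [ 324  203  106   65 3167] ((377.69659423828125, 234.2879638671875), (50.69118118286133, 104.62300872802734), 79.95065307617188)
[321.76495 218.45938] [624.8 -19.7  10. ]
[424.78284 200.20306] [ 685.7 -343.3   10. ]
[433.62823 250.11655] [ 527.8 -368.9   10. ]
[330.61035 268.37286] [468.2 -48.6  10. ]
winder 38 [353 229] [367 232] [360.63157895 230.73684211]
reel 0 0 0 [nan nan]<stdin>:20: RuntimeWarning: Mean of empty slice.
  ret = um.true_divide(
```

View pics/mont.png

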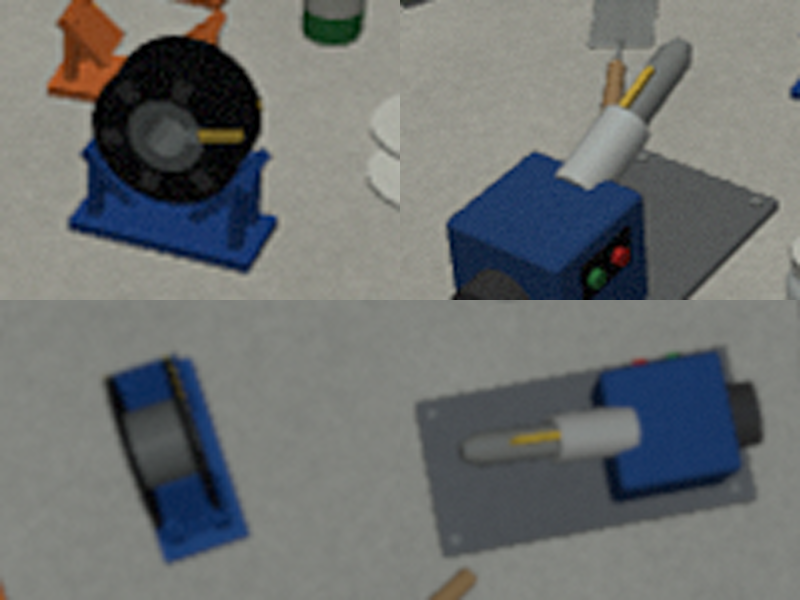

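```bash
python3 - <<'E'
from h import *
import pickle
F=pickle.load(open("F.pkl","rb"));s,t=F["scene"],F["top"]
print("tip",tri((t,339,234),(s,304.5,233)))
print("collar top edge",tri((t,368,231),(s,287,253)))
print("cradle ctr",plane(t,264,234.5,10), plane(t,264,234.5,100))
print("near face ctr z=100",plane(s,362,226.5,100))
for p in [(248.7,214),(266,209.5),(281,248.7),(261,260.5)]: print(plane(t,*p,10).round())
# reel flanges in top: left flange top edge
print("L flange",plane(t,248,214,100).round(),plane(t,259,251,100).round())
w=grab_frame("wrist");st=state();Rt=R.from_euler("xyz",st["tool_rot"],degrees=True).as_matrix()
print("cam in tool",Rt.T@(np.array(w["xyz"])-st["tcp_pos"]),(Rt.T@rot(w)).round(3),w["fx"],w["cx"],w["cy"])
E
```

```text
tip (array([554.89137595, -70.11346163, 165.19640223]), [np.float64(1.5068588091988984), np.float64(1.5068588091990802)])
collar top edge (array([ 568.37269684, -152.21863354,  147.16764576]), [np.float64(3.8699082213612668), np.float64(3.86990822136124)])
cradle ctr [572.51554096 160.25110601  10.        ] [559.8618334  150.03310868 100.        ]
near face ctr z=100 [583.66021624 143.42765391 100.        ]
[637. 210.  10.]
[652. 156.  10.]
[528. 106.  10.]
[491. 168.  10.]
L flange [621. 199. 100.] [511. 164. 100.]
cam in tool [  79.07359607    0.64040026 -143.34906207] [[ 0.001 -0.95  -0.314]
 [ 1.     0.001  0.   ]
 [ 0.    -0.314  0.95 ]] 349.34039614733746 318.6403813166369 242.69240193238068
```

The montage confirms it. The reel is black in the blue cradle, with its yellow stripe pointing about level towards world +x. The spindle's key is visible on top. I'm moving over the reel for a wrist view.

Request:
drive_tool:
  rows:
    - {"tz":-3.3}
    - {"tz":-3.3}
    - {"tz":-3.3}
    - {"tx":-3.23,"ty":-1.34}
    - {"tx":-3.23,"ty":-1.34}
    - {"tx":-3.23,"ty":-1.34}
    - {"tx":-3.23,"ty":-1.34}
    - {"tx":-3.23,"ty":-1.34}
    - {"tx":-3.23,"ty":-1.34}
    - {"tx":-3.23,"ty":-1.34}
  gripper: 0

```text
invalid input
```

Request:
drive_tool:
  rows:
    - {"tx":-3.23,"ty":-1.34}
    - {"tx":-3.23,"ty":-1.34}
    - {"tx":-3.23,"ty":-1.34}
    - {"tx":-3.23,"ty":-1.34}
    - {"tx":-3.23,"ty":-1.34}
    - {"tx":-3.23,"ty":-1.34}
    - {"tx":-3.23,"ty":-1.34}
    - {"tx":-3.23,"ty":-1.34}

```text
invalid input
```

Request:
drive_tool:
  rows:
    - {"az":-6.5}
    - {"az":-6.5}
    - {"az":-6.5}
    - {"az":-6.5}
    - {"az":-6.5}
    - {"az":-6.3}
    - {}
    - {}

```text
invalid input
```

```bash
python3 - <<'E'
from h import *
import pickle
f=grab_frame("wrist");pickle.dump(f,open("W1.pkl","wb"));save("w1",f);print({k:v.round(2) for k,v in state().items() if k in("tcp_pos","tool_rot","joints")})
for c in [(576,160,100),(572,160,100)]: print(proj(f,c))
E
```

```text
{'joints': array([ 61.87,  18.72, -11.07,  60.28,   0.  ,  82.31]), 'tcp_pos': array([191.92, 515.06, 230.79]), 'tool_rot': array([-1.7994e+02, -1.0000e-02,  1.5956e+02])}
[np.float64(159.2), np.float64(601.2)]
[np.float64(157.7), np.float64(599.3)]
```

View pics/w1.png

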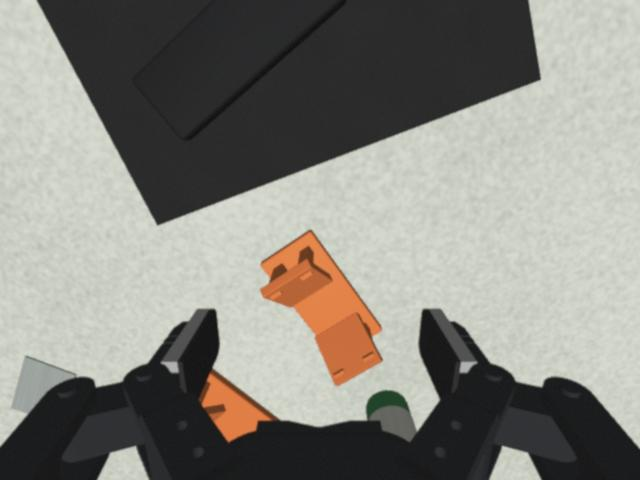

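The moves were refused, so the arm is still at the start; the wrist view shows only an orange cradle and the fingers. I'll retry with all six keys in each row.

Request:
drive_tool:
  rows:
    - {"tx":0,"ty":0,"tz":-3.3,"ax":0,"ay":0,"az":0}
    - {"tx":0,"ty":0,"tz":-3.3,"ax":0,"ay":0,"az":0}
    - {"tx":0,"ty":0,"tz":-3.3,"ax":0,"ay":0,"az":0}
  gripper: 0

```text
t: 0.45
tcp_pos: [191.7, 514.7, 330.8]
tool_rot: [-179.9, -0.0, 159.6]
contact_force: [0.7, 2.2, -0.0]
opening: 85.4
```

Request:
drive_tool:
  rows:
    - {"tx":-3.23,"ty":-1.34,"tz":0,"ax":0,"ay":0,"az":0}
    - {"tx":-3.23,"ty":-1.34,"tz":0,"ax":0,"ay":0,"az":0}
    - {"tx":-3.23,"ty":-1.34,"tz":0,"ax":0,"ay":0,"az":0}
    - {"tx":-3.23,"ty":-1.34,"tz":0,"ax":0,"ay":0,"az":0}
    - {"tx":-3.23,"ty":-1.34,"tz":0,"ax":0,"ay":0,"az":0}
    - {"tx":-3.23,"ty":-1.34,"tz":0,"ax":0,"ay":0,"az":0}
    - {"tx":-3.23,"ty":-1.34,"tz":0,"ax":0,"ay":0,"az":0}
    - {"tx":-3.23,"ty":-1.34,"tz":0,"ax":0,"ay":0,"az":0}

```text
t: 1.12
tcp_pos: [397.7, 323.3, 330.2]
tool_rot: [-180.0, -0.0, 159.6]
contact_force: [0.9, 1.3, 0.3]
opening: 85.5
```

Request:
drive_tool:
  rows:
    - {"tx":-3.23,"ty":-1.34,"tz":0,"ax":0,"ay":0,"az":0}
    - {"tx":-3.23,"ty":-1.34,"tz":0,"ax":0,"ay":0,"az":0}
    - {"tx":-3.23,"ty":-1.34,"tz":0,"ax":0,"ay":0,"az":0}
    - {"tx":-3.23,"ty":-1.34,"tz":0,"ax":0,"ay":0,"az":0}
    - {"tx":-3.23,"ty":-1.34,"tz":0,"ax":0,"ay":0,"az":0}
    - {"tx":-3.23,"ty":-1.34,"tz":0,"ax":0,"ay":0,"az":0}
    - {"tx":-3.23,"ty":-1.34,"tz":0,"ax":0,"ay":0,"az":0}

```text
t: 1.7
tcp_pos: [576.8, 156.4, 330.1]
tool_rot: [-180.0, -0.0, 159.5]
contact_force: [-0.8, 0.2, 0.3]
opening: 85.2
```

Request:
drive_tool:
  rows:
    - {"tx":0,"ty":0,"tz":0,"ax":0,"ay":0,"az":-6.5}
    - {"tx":0,"ty":0,"tz":0,"ax":0,"ay":0,"az":-6.5}
    - {"tx":0,"ty":0,"tz":0,"ax":0,"ay":0,"az":-6.5}
    - {"tx":0,"ty":0,"tz":0,"ax":0,"ay":0,"az":-6.5}
    - {"tx":0,"ty":0,"tz":0,"ax":0,"ay":0,"az":-6.5}
    - {"tx":0,"ty":0,"tz":0,"ax":0,"ay":0,"az":-6.3}
    - {"tx":0,"ty":0,"tz":0,"ax":0,"ay":0,"az":0}

```text
t: 2.28
tcp_pos: [575.8, 157.7, 330.0]
tool_rot: [180.0, -0.0, -161.6]
contact_force: [0.1, -0.1, 1.1]
opening: 85.7
```

```bash
python3 - <<'E'
from h import *
import pickle
f=grab_frame("wrist");pickle.dump(f,open("W1.pkl","wb"));save("w1",f);print({k:v.round(2) for k,v in state().items() if k in("tcp_pos","tool_rot","joints")})
for c in [(576,160,100),(572,160,100)]: print(proj(f,c))
E
```

```text
{'joints': array([ 8.24, 21.63,  7.57, 75.98, -0.  , -9.98]), 'tcp_pos': array([575.77, 157.76, 330.01]), 'tool_rot': array([ 1.8000e+02, -3.0000e-02, -1.6178e+02])}
[np.float64(320.9), np.float64(204.9)]
[np.float64(322.1), np.float64(201.5)]
```

View pics/w1.png

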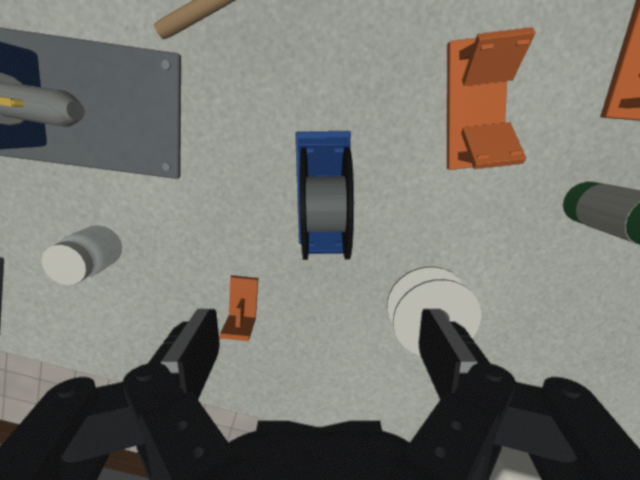

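The wrist view shows the reel at (326,204), aligned with the tool: barrel columns 306–346, flanges at about 300 and 353. The spindle is at upper left, the bracket at (240,308) and the spare reel at (435,310). I'll compute the reel centre from the flange tangents.

```bash
python3 - <<'E'
from h import *
import pickle
f=pickle.load(open("W1.pkl","rb"));im=f["image"]
hsv=cv2.cvtColor(im,cv2.COLOR_RGB2HSV)
print("row204",[int(x) for x in im[204,294:360].max(1)])
for u in (303,305,307,347,349,351): 
    col=im[120:275,u].astype(int); print(u,[120+i for i in range(155) if col[i].max()<45][:1],[120+i for i in range(155) if col[i].max()<45][-1:])
print([tuple(int(x) for x in im[v,304]) for v in range(140,156,2)],[tuple(int(x) for x in im[v,305]) for v in range(252,266,2)])
yel=cv2.inRange(hsv,(18,80,60),(38,255,255));p=np.argwhere(yel[120:280,280:370])+[120,280];print("yellow",len(p),p.mean(0) if len(p) else 0, p[:20].tolist())
E
```

```text
row204 [153, 154, 146, 118, 107, 82, 51, 38, 38, 36, 32, 51, 90, 103, 106, 106, 107, 107, 106, 107, 106, 105, 106, 106, 105, 106, 107, 105, 106, 106, 105, 106, 104, 106, 105, 105, 105, 106, 105, 104, 106, 105, 105, 105, 105, 105, 105, 106, 104, 105, 104, 98, 66, 34, 23, 30, 34, 37, 37, 76, 128, 151, 158, 160, 159, 159]
303 [148] [256]
305 [148] [258]
307 [170] [254]
347 [148] [257]
349 [149] [257]
351 [163] [245]
[(34, 59, 103), (34, 59, 104), (39, 67, 114), (29, 50, 87), (19, 24, 34), (19, 17, 16), (13, 14, 13), (16, 17, 18)] [(19, 20, 20), (20, 20, 20), (19, 19, 20), (28, 27, 24), (137, 134, 100), (152, 154, 144), (153, 155, 146)]
yellow 2 [259.  305.5] [[259, 305], [259, 306]]
```

```bash
python3 - <<'E'
from h import *
import pickle
f=pickle.load(open("W1.pkl","rb"));S=pickle.load(open("F.pkl","rb"))["scene"]
tr=R.from_euler("xyz",[180,-.03,-161.78],degrees=True).as_matrix()
ex=-tr[:,0];ez=np.array([0,0,1.])   # plane of wheel: ex outward, z
def ang(v):
    o,d=ray(f,326,v);return np.arctan2(d@ex,-d[2])
a,b=ang(147.5),ang(259);D=60/np.sin((b-a)/2);m=(a+b)/2
o=np.array(f["xyz"]);c=o+D*(np.sin(m)*ex-np.cos(m)*ez)
# lateral
L=[plane(f,u,204,158)@tr[:,1] for u in (299.8,353)];print("width",L[1]-L[0])
c=c+tr[:,1]*(np.mean(L)-c@tr[:,1]);print("centre",c,"D",D)
st=state()["tcp_pos"];print("offset in tool",tr.T@(c-st))
# keyway angle from scene, near face
n=np.array([.316,-.949,0]);n=-tr[:,1] if tr[:,1]@n<0 else tr[:,1]
fc=c+25*n;fc[2]=100 if False else fc[2]
print("near face proj",proj(S,fc),"axis",n)
hsv=cv2.cvtColor(S["image"],cv2.COLOR_RGB2HSV);y=cv2.inRange(hsv,(18,80,60),(38,255,255))
p=np.argwhere(y[200:255,340:395])[:,::-1]+[340,200];print(len(p),p.min(0),p.max(0))
for u,v in p:
    o2,d=ray(S,u,v);q=o2+d*((fc-o2)@n)/(d@n)-fc;r=np.hypot(q@ex,q[2])
    if r<62: print(u,v,round(r,1),round(np.degrees(np.arctan2(q@ex,q[2]))),end="; ")
E
```

```text
width 48.79721179060787
centre [574.69534593 164.463306    96.36435486] D 385.43167958150383
offset in tool [ -1.20086719   6.70518867 233.64138247]
near face proj [np.float64(361.1), np.float64(227.7)] axis [ 3.12666502e-01 -9.49862968e-01 -1.22460635e-16]
46 [369 217] [384 227]
370 224 34.3 54; 371 224 37.3 56; 372 224 40.3 57; 373 224 43.4 59; 374 224 46.5 60; 375 224 49.5 61; 376 224 52.6 62; 377 224 55.7 63; 378 224 58.8 63; 379 224 61.9 64; 369 225 29.4 57; 370 225 32.5 59; 371 225 35.6 60; 372 225 38.7 62; 373 225 41.8 63; 374 225 45.0 64; 375 225 48.1 64; 376 225 51.2 65; 377 225 54.4 66; 378 225 57.5 66; 379 225 60.6 67; 369 226 27.8 63; 370 226 31.0 65; 371 226 34.2 66; 372 226 37.3 66; 373 226 40.5 67; 374 226 43.7 68; 375 226 46.9 68; 376 226 50.0 69; 377 226 53.2 69; 378 226 56.4 70; 379 226 59.5 70; 370 227 29.8 71; 371 227 33.0 71; 372 227 36.2 72; 373 227 39.5 72; 374 227 42.7 72; 375 227 45.9 72; 376 227 49.1 73; 377 227 52.3 73; 378 227 55.4 73; 379 227 58.6 73;
```

Request:
drive_tool:
  rows:
    - {"tx":-1.63,"ty":0.22,"tz":3.27,"ax":0,"ay":0,"az":0}
    - {"tx":-1.63,"ty":0.22,"tz":3.27,"ax":0,"ay":0,"az":0}
    - {"tx":-1.63,"ty":0.22,"tz":3.27,"ax":0,"ay":0,"az":0}
    - {"tx":0,"ty":0,"tz":0,"ax":0,"ay":5,"az":0}
    - {"tx":0,"ty":0,"tz":0,"ax":0,"ay":5,"az":0}
    - {"tx":0,"ty":0,"tz":0,"ax":0,"ay":5,"az":0}
    - {"tx":0,"ty":0,"tz":0,"ax":0,"ay":5,"az":0}
    - {"tx":0,"ty":0,"tz":0,"ax":0,"ay":0,"az":0}
    - {"tx":0,"ty":0,"tz":0,"ax":0,"ay":0,"az":0}
    - {"tx":0,"ty":0,"tz":0,"ax":0,"ay":0,"az":0}

```text
t: 3.17
tcp_pos: [620.3, 179.5, 231.9]
tool_rot: [-180.0, -19.9, -161.7]
contact_force: [0.2, -0.1, -0.4]
opening: 85.0
```

```bash
cat >> h.py <<'E'
def toolR(): return R.from_euler("xyz",state()["tool_rot"],degrees=True).as_matrix()
def st():
    s=state(); print("t",round(s["t"],2),*[np.round(s[k],2) for k in("joints","tcp_pos","tool_rot","contact_force","wrist_torque","opening")],sep="  "); return np.array(s["tcp_pos"]),toolR()
E
python3 - <<'E'
from h import *
p,T=st();c=np.array([574.7,164.5,100]);print("centre in tool",T.T@(c-p),"axis in tool",T.T@[.3127,-.9499,0])
f=grab_frame("wrist");save("w2",f);im=f["image"]
print(proj(f,c+[0,0,55]))
E
```

```text
t  3.17  [10.81 47.92 35.31 97.12 -2.57 -7.03]  [620.32 179.55 231.91]  [-179.97  -19.89 -161.72]  [ 0.22 -0.1  -0.38]  [ 0.09 -0.31  0.07]  85.05
centre in tool [2.97786626e-01 1.02094623e-01 1.40383117e+02] axis in tool [ 1.02303938e-03 -1.00004469e+00  9.28357869e-04]
[np.float64(319.3), np.float64(219.9)]
```

View pics/w2.png

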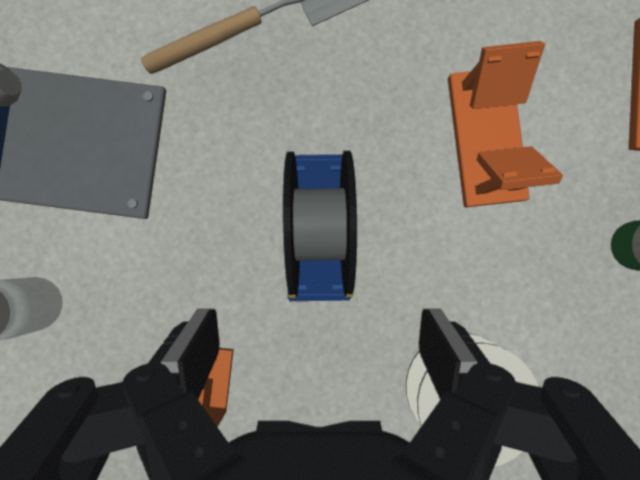

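The reel is centred between the fingers at (320,223), and the neighbours are all lower than the fingers will be. I'll descend and grip.

Request:
drive_tool:
  rows:
    - {"tx":0,"ty":0,"tz":2.75,"ax":0,"ay":0,"az":0}
    - {"tx":0,"ty":0,"tz":2.75,"ax":0,"ay":0,"az":0}
    - {"tx":0,"ty":0,"tz":2.75,"ax":0,"ay":0,"az":0}
    - {"tx":0,"ty":0,"tz":2.75,"ax":0,"ay":0,"az":0}
    - {"tx":0,"ty":0,"tz":0,"ax":0,"ay":0,"az":0}

```text
t: 3.63
tcp_pos: [579.9, 166.7, 127.5]
tool_rot: [180.0, -20.2, -161.7]
contact_force: [-0.0, -0.7, -0.7]
opening: 85.4
```

Request:
drive_tool:
  rows:
    - {"tx":0,"ty":0,"tz":0,"ax":0,"ay":0,"az":0}
    - {"tx":0,"ty":0,"tz":0,"ax":0,"ay":0,"az":0}
    - {"tx":0,"ty":0,"tz":0,"ax":0,"ay":0,"az":0}
    - {"tx":0,"ty":0,"tz":0,"ax":0,"ay":0,"az":0}
    - {"tx":0,"ty":0,"tz":0,"ax":0,"ay":0,"az":0}
    - {"tx":0,"ty":0,"tz":0,"ax":0,"ay":0,"az":0}
    - {"tx":0,"ty":0,"tz":0,"ax":0,"ay":0,"az":0}
    - {"tx":0,"ty":0,"tz":0,"ax":0,"ay":0,"az":0}
    - {"tx":0,"ty":0,"tz":0,"ax":0,"ay":0,"az":0}
    - {"tx":0,"ty":0,"tz":0,"ax":0,"ay":0,"az":0}
  gripper: 255

```text
t: 4.47
tcp_pos: [586.8, 168.1, 132.0]
tool_rot: [-179.9, -19.7, -161.7]
contact_force: [0.4, 0.3, 7.9]
opening: 48.8
```

```bash
python3 - <<'E'
from h import *
st()
E
```

```text
t  4.47  [10.42 45.51 16.24 80.21 -2.72 -7.46]  [586.77 168.11 132.05]  [-179.93  -19.67 -161.66]  [0.41 0.32 7.94]  [-0.08  0.14 -0.02]  48.85
```

Request:
drive_tool:
  rows:
    - {"tx":0.1,"ty":0,"tz":-0.25,"ax":0,"ay":0,"az":0}
    - {"tx":0.1,"ty":0,"tz":-0.25,"ax":0,"ay":0,"az":0}
    - {"tx":0.25,"ty":0,"tz":0.01,"ax":0,"ay":-4.2,"az":0}
    - {"tx":0.25,"ty":0,"tz":0.01,"ax":0,"ay":-4.2,"az":0}
    - {"tx":0.25,"ty":0,"tz":0.01,"ax":0,"ay":-4.2,"az":0}
    - {"tx":0.25,"ty":0,"tz":0.01,"ax":0,"ay":-4.2,"az":0}
    - {"tx":0.25,"ty":0,"tz":0.01,"ax":0,"ay":-4.2,"az":0}
    - {"tx":0.25,"ty":0,"tz":0.01,"ax":0,"ay":-4.2,"az":0}
    - {"tx":0.25,"ty":0,"tz":0.01,"ax":0,"ay":-4.2,"az":0}
    - {"tx":0.25,"ty":0,"tz":0.01,"ax":0,"ay":-4.2,"az":0}

```text
t: 5.3
tcp_pos: [566.3, 161.4, 136.7]
tool_rot: [-180.0, 13.9, -161.6]
contact_force: [0.3, 0.4, -1.5]
opening: 49.0
```

Request:
drive_tool:
  rows:
    - {"tx":0.25,"ty":0,"tz":0.01,"ax":0,"ay":-4.2,"az":0}
    - {"tx":0.25,"ty":0,"tz":0.01,"ax":0,"ay":-4.2,"az":0}
    - {"tx":0.25,"ty":0,"tz":0.01,"ax":0,"ay":-4.2,"az":0}
    - {"tx":0.25,"ty":0,"tz":0.01,"ax":0,"ay":-4.2,"az":0}
    - {"tx":0.25,"ty":0,"tz":0.01,"ax":0,"ay":-4.2,"az":0}
    - {"tx":0.25,"ty":0,"tz":0.01,"ax":0,"ay":-4.2,"az":0}
    - {"tx":0.25,"ty":0,"tz":0.01,"ax":0,"ay":-4.2,"az":0}
    - {"tx":0.25,"ty":0,"tz":0.01,"ax":0,"ay":-4.2,"az":0}
    - {"tx":0,"ty":0,"tz":0,"ax":0,"ay":0,"az":0}
    - {"tx":0,"ty":0,"tz":0,"ax":0,"ay":0,"az":0}

```text
t: 6.13
tcp_pos: [549.8, 156.0, 126.5]
tool_rot: [-180.0, 47.1, -161.6]
contact_force: [-19.9, -6.4, 24.7]
opening: 49.2
```

```bash
python3 - <<'E'
from h import *
p,T=st(); print("ctr est",p+34*T[:,2])
s=grab_frame("scene");w=grab_frame("wrist")
a=cv2.resize(s["image"][180:270,310:430,::-1],(400,300),interpolation=cv2.INTER_CUBIC);b=cv2.resize(w["image"][:,:,::-1],(400,300))
cv2.imwrite("pics/m2.png",np.hstack([a,b]))
E
```

```text
t  6.13  [  2.08  14.88 -67.09 -37.91  11.84 -11.24]  [549.83 155.99 126.45]  [-179.99   47.1  -161.64]  [-19.88  -6.41  24.71]  [ 0.25 -0.44  0.09]  49.19
ctr est [573.47018524 163.82759537 103.31042921]
```

View pics/m2.png

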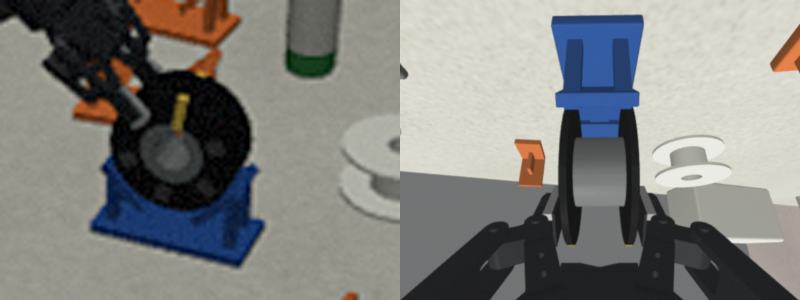

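The stripe now points nearly straight up (scene crop at (180,112)). The reel presses the near wall with about 30 N. I'll measure the angle and the reel's position.

```bash
cat >> h.py <<'E'
def keyang(S,c,n=np.array([.3127,-.9499,0]),roi=(335,195,400,260)):
    ex=np.array([.9499,.3127,0]);fc=c+25*n
    hsv=cv2.cvtColor(S["image"],cv2.COLOR_RGB2HSV);x0,y0,x1,y1=roi
    p=np.argwhere(cv2.inRange(hsv,(18,80,60),(38,255,255))[y0:y1,x0:x1])[:,::-1]+[x0,y0];Q=[]
    for u,v in p:
        o,d=ray(S,u,v);q=o+d*((fc-o)@n)/(d@n)-fc
        if 24<np.hypot(q@ex,q[2])<58:Q.append([q@ex,q[2]])
    Q=np.array(Q);m=Q.mean(0);print("key n",len(Q),"ang",np.degrees(np.arctan2(*m)).round(1),"mean",m.round(1),"dir",np.degrees(np.arctan2(*np.linalg.svd(Q-m)[2][0])).round(1))
E
python3 - <<'E'
from h import *
import pickle
keyang(pickle.load(open("F.pkl","rb"))["scene"],np.array([574.7,164.5,100]))
S=grab_frame("scene");keyang(S,np.array([574.7,164.5,100]))
keyang(S,np.array([574.7,164.5,104]))
E
```

```text
key n 39 ang 70.3 mean [40.  14.3] dir 75.1
key n 30 ang 6.9 mean [ 5.2 43.1] dir -170.1
key n 33 ang 7.6 mean [ 5.4 40.6] dir -170.8
```

Request:
drive_tool:
  rows:
    - {"tx":0,"ty":0,"tz":-0.15,"ax":0,"ay":0,"az":0}
    - {"tx":0,"ty":0,"tz":0,"ax":0,"ay":0,"az":0}
    - {"tx":0,"ty":0,"tz":0,"ax":0,"ay":0,"az":0}

```text
t: 6.53
tcp_pos: [549.9, 155.8, 127.0]
tool_rot: [-180.0, 47.0, -161.6]
contact_force: [0.2, -0.4, 1.6]
opening: 49.2
```

Request:
drive_tool:
  rows:
    - {"tx":0,"ty":0,"tz":0,"ax":0,"ay":0,"az":0}
    - {"tx":0,"ty":0,"tz":0,"ax":0,"ay":0,"az":0}
    - {"tx":0,"ty":0,"tz":0,"ax":0,"ay":0,"az":0}
    - {"tx":0,"ty":0,"tz":0,"ax":0,"ay":0,"az":0}
    - {"tx":0,"ty":0,"tz":0,"ax":0,"ay":0,"az":0}
    - {"tx":0,"ty":0,"tz":0,"ax":0,"ay":0,"az":0}
    - {"tx":0,"ty":0,"tz":0,"ax":0,"ay":0,"az":0}
    - {"tx":0,"ty":0,"tz":0,"ax":0,"ay":0,"az":0}
  gripper: 0

```text
t: 7.2
tcp_pos: [548.6, 155.7, 126.1]
tool_rot: [180.0, 46.9, -161.7]
contact_force: [-0.6, -0.0, 0.6]
opening: 85.4
```

Request:
drive_tool:
  rows:
    - {"tx":0,"ty":0,"tz":-2.75,"ax":0,"ay":0,"az":0}
    - {"tx":0,"ty":0,"tz":-2.75,"ax":0,"ay":0,"az":0}
    - {"tx":0,"ty":0,"tz":-2.75,"ax":0,"ay":0,"az":0}
    - {"tx":0,"ty":0,"tz":-2.75,"ax":0,"ay":0,"az":0}
    - {"tx":0,"ty":0,"tz":0,"ax":0,"ay":0,"az":0}

```text
t: 7.62
tcp_pos: [470.7, 130.1, 204.6]
tool_rot: [-179.9, 47.2, -161.6]
contact_force: [-0.1, -0.3, 0.6]
opening: 85.5
```

Request:
drive_tool:
  rows:
    - {"tx":-1.68,"ty":0,"tz":0.1,"ax":0,"ay":6.7,"az":0}
    - {"tx":-1.68,"ty":0,"tz":0.1,"ax":0,"ay":6.7,"az":0}
    - {"tx":-1.68,"ty":0,"tz":0.1,"ax":0,"ay":6.7,"az":0}
    - {"tx":-1.68,"ty":0,"tz":0.1,"ax":0,"ay":6.7,"az":0}
    - {"tx":-1.68,"ty":0,"tz":0.1,"ax":0,"ay":6.7,"az":0}
    - {"tx":-1.68,"ty":0,"tz":0.1,"ax":0,"ay":6.7,"az":0}
    - {"tx":-1.68,"ty":0,"tz":0.1,"ax":0,"ay":6.7,"az":0}
    - {"tx":0,"ty":0,"tz":0,"ax":0,"ay":0,"az":0}
    - {"tx":0,"ty":0,"tz":0,"ax":0,"ay":0,"az":0}

```text
t: 8.37
tcp_pos: [565.9, 159.8, 239.0]
tool_rot: [179.8, 5.3, -161.7]
contact_force: [0.2, -0.2, 0.2]
opening: 85.5
```

```bash
python3 - <<'E'
from h import *
import pickle
c=np.array([574.7,164.5,100])
p,T=st();print("c in tool",T.T@(c-p))
S=grab_frame("scene");keyang(S,c)
f=grab_frame("wrist");pickle.dump(f,open("W3.pkl","wb"));im=f["image"]
r=int(proj(f,c+[0,0,60])[1]);print(proj(f,c+[0,0,60]),proj(f,c+[0,0,30]))
print(r,[int(x) for x in im[r,270:370].max(1)])
g=im[:,:,:].max(2)<42
for u in range(284,360,4):
    q=[v for v in range(90,300) if g[v,u]];print(u,q[:1],q[-1:],end=" ")
hsv=cv2.cvtColor(im,cv2.COLOR_RGB2HSV);y=cv2.inRange(hsv,(18,80,60),(38,255,255))
n,l,s,cc=cv2.connectedComponentsWithStats(y[100:320,270:370]);print([(s[i].tolist(),(cc[i]+[270,100]).round(1).tolist()) for i in range(1,n)])
E
```

```text
t  8.37  [  7.98  18.44 -10.49  55.92   1.14 -10.27]  [565.94 159.77 239.  ]  [ 179.8     5.26 -161.7 ]  [ 0.16 -0.17  0.24]  [-0.05  0.18  0.03]  85.48
c in tool [  2.98744568   1.25313487 139.32206838]
key n 31 ang 7.1 mean [ 5.3 42.5] dir -172.2
[np.float64(320.7), np.float64(256.5)] [np.float64(320.4), np.float64(239.4)]
256 [156, 156, 157, 159, 161, 160, 161, 162, 164, 164, 166, 166, 156, 117, 66, 36, 32, 26, 27, 28, 26, 17, 18, 15, 41, 69, 80, 82, 82, 82, 81, 81, 82, 81, 81, 82, 82, 81, 82, 81, 80, 81, 81, 80, 81, 82, 82, 80, 81, 80, 80, 80, 80, 81, 80, 81, 81, 80, 79, 81, 81, 80, 81, 80, 80, 80, 81, 79, 80, 80, 80, 80, 79, 78, 74, 52, 28, 19, 18, 22, 27, 30, 30, 28, 26, 33, 82, 141, 160, 164, 164, 165, 166, 166, 165, 165, 163, 160, 159, 158]
284 [174] [239] 288 [152] [288] 292 [152] [295] 296 [169] [293] 300 [] [] 304 [] [] 308 [] [] 312 [] [] 316 [] [] 320 [] [] 324 [] [] 328 [] [] 332 [] [] 336 [] [] 340 [] [] 344 [151] [287] 348 [151] [294] 352 [161] [291] 356 [] [] [([78, 161, 10, 14, 113], [352.4, 267.3]), ([13, 162, 10, 13, 111], [287.5, 268.1])]
```

```bash
cat > w3.py <<'E'
from h import *
import pickle
f=pickle.load(open("W3.pkl","rb"));ex=np.array([.9499,.3127,0]);a=np.array([.3127,-.9499,0]);p=np.array([565.94,159.77,239.0])
T=R.from_euler("xyz",[179.8,5.26,-161.7],degrees=True).as_matrix()
def ang(v):
    o,d=ray(f,320,v);return np.arctan2(d@ex,-d[2])
A,B=ang(151.3),ang(294.8);D=60/np.sin((B-A)/2);m=(A+B)/2;o=np.array(f["xyz"])
c=o+D*(np.sin(m)*ex+np.array([0,0,-np.cos(m)]));c+=T[:,1]*(np.mean([plane(f,u,256,159)@T[:,1] for u in(283.4,356)])-c@T[:,1])
w=[plane(f,u,256,159)@T[:,1] for u in(283.4,356)];print("c",c,"width",w[1]-w[0],"c in tool",T.T@(c-p))
c[2]=100
for v in(261,267.7,274):
    o,d=ray(f,320,v);oc=np.array([(o-c)@ex,o[2]-c[2]]);dd=np.array([d@ex,d[2]]);dd/=np.linalg.norm(dd);b=oc@dd;s=-b-np.sqrt(b*b-oc@oc+3600);q=oc+s*dd;print("rim key",v,np.degrees(np.arctan2(*q)))
E
python3 w3.py
```

```text
c [575.29732606 164.22966019  94.93651207] width 49.82821041786365 c in tool [  2.96600518   0.79192847 144.40329753]
rim key 261 2.8404084282001887
rim key 267.7 8.082478366315096
rim key 274 13.481485677506818
```

Keyway is at +8° with the reel seated in the cradle, so milestone 1 holds. Next I'll measure the spindle and key closely from two wrist positions before regrasping.

Request:
drive_tool:
  rows:
    - {"tx":0,"ty":0,"tz":-1.8,"ax":0,"ay":5.3,"az":0}
    - {"tx":0,"ty":0,"tz":-1.8,"ax":0,"ay":0,"az":0}
    - {"tx":1.2,"ty":-3.65,"tz":0,"ax":0,"ay":0,"az":0}
    - {"tx":1.2,"ty":-3.65,"tz":0,"ax":0,"ay":0,"az":0}
    - {"tx":1.2,"ty":-3.65,"tz":0,"ax":0,"ay":0,"az":0}
    - {"tx":1.2,"ty":-3.65,"tz":0,"ax":0,"ay":0,"az":0}
    - {"tx":1.2,"ty":-3.65,"tz":0,"ax":0,"ay":0,"az":0}
    - {"tx":1.2,"ty":-3.65,"tz":0,"ax":0,"ay":0,"az":0}
    - {"tx":1.2,"ty":-3.65,"tz":0,"ax":0,"ay":0,"az":3.9}
    - {"tx":0,"ty":0,"tz":0,"ax":0,"ay":0,"az":3.9}

```text
t: 9.3
tcp_pos: [559.2, -116.8, 278.8]
tool_rot: [-179.9, 0.3, -170.1]
contact_force: [-0.4, 0.8, 0.1]
opening: 84.9
```

Request:
drive_tool:
  rows:
    - {"tx":0,"ty":0,"tz":0,"ax":0,"ay":0,"az":0}
    - {"tx":0,"ty":0,"tz":0,"ax":0,"ay":0,"az":0}
    - {"tx":0,"ty":0,"tz":0,"ax":0,"ay":0,"az":0}

```text
t: 9.55
tcp_pos: [560.1, -109.6, 278.8]
tool_rot: [179.8, 0.2, -169.4]
contact_force: [-0.2, -0.3, -0.6]
opening: 85.5
```

```bash
python3 - <<'E'
from h import *
import pickle
st();f=grab_frame("wrist");pickle.dump(f,open("WA.pkl","wb"))
E
```

```text
t  9.55  [-18.62  19.35  -3.08  67.46   0.26 -29.24]  [ 560.11 -109.65  278.77]  [ 179.83    0.22 -169.38]  [-0.22 -0.29 -0.57]  [0.05 0.03 0.02]  85.53
```

Request:
drive_tool:
  rows:
    - {"tx":-3,"ty":0,"tz":0,"ax":0,"ay":0,"az":0}
    - {"tx":-3,"ty":0,"tz":0,"ax":0,"ay":0,"az":0}
    - {"tx":-3,"ty":0,"tz":0,"ax":0,"ay":0,"az":0}
    - {"tx":-3,"ty":0,"tz":0,"ax":0,"ay":0,"az":0}
    - {"tx":0,"ty":0,"tz":0,"ax":0,"ay":0,"az":0}
    - {"tx":0,"ty":0,"tz":0,"ax":0,"ay":0,"az":0}
    - {"tx":0,"ty":0,"tz":0,"ax":0,"ay":0,"az":0}

```text
t: 10.18
tcp_pos: [678.5, -87.7, 278.1]
tool_rot: [179.8, 0.1, -169.4]
contact_force: [-0.7, 0.6, 0.4]
opening: 85.6
```

```bash
python3 - <<'E'
from h import *
import pickle
st();f=grab_frame("wrist");pickle.dump(f,open("WB.pkl","wb"));A=pickle.load(open("WA.pkl","rb"))
cv2.imwrite("pics/wab.png",np.vstack([cv2.resize(x["image"][20:320,:,::-1],(640,300)) for x in (A,f)]))
E
```

```text
t  10.18  [-13.64  32.65  17.61  74.96   0.22 -24.25]  [678.45 -87.69 278.08]  [ 1.7980e+02  1.0000e-01 -1.6939e+02]  [-0.74  0.64  0.44]  [ 0.02  0.02 -0.02]  85.56
```

View pics/wab.png

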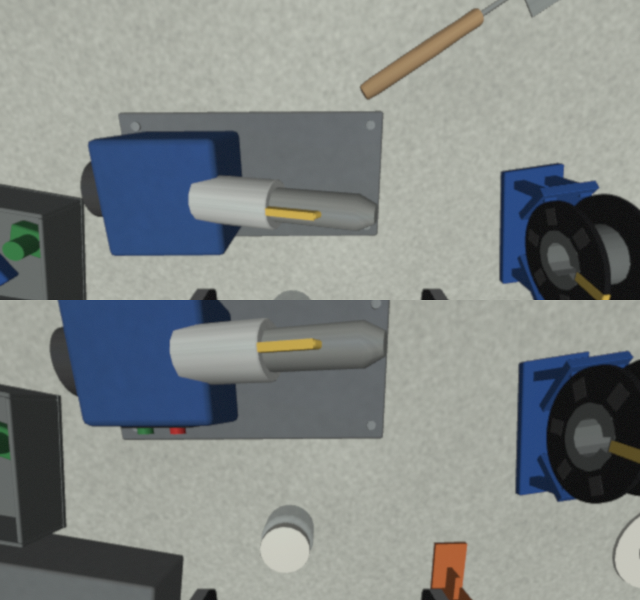

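Both wrist views show the key clearly: view A key at (293,234) with tip u≈377, view B key at (290,65) with tip u≈386 (rows are full-frame; view B's strip is offset). I'll extract the spindle edge lines to get the axis and the key angle.

```bash
python3 - <<'E'
from h import *
import pickle
for n,(v0,v1) in dict(WA=(196,262),WB=(30,105)).items():
    im=pickle.load(open(n+".pkl","rb"))["image"].astype(int)
    for u in (230,250,300,340,355): print(n,u,v0,im[v0:v1,u].mean(1).round().astype(int).tolist())
    y=cv2.inRange(cv2.cvtColor(im.astype(np.uint8),cv2.COLOR_RGB2HSV),(18,110,60),(38,255,255))
    for u in range(255,326,6):
        q=np.flatnonzero(y[v0:v1,u]); print((u,int(q[0]+v0),int(q[-1]+v0)) if len(q) else "",end=" ")
    q=np.argwhere(y[v0:v1,240:340]);print("key u range",q[:,1].min()+240,q[:,1].max()+240)
E
```

```text
WA 230 196 [83, 99, 110, 119, 127, 134, 137, 141, 145, 150, 154, 159, 162, 161, 163, 166, 168, 171, 173, 178, 181, 184, 185, 184, 182, 182, 182, 184, 185, 185, 184, 183, 180, 179, 178, 177, 178, 177, 175, 173, 171, 167, 162, 159, 155, 151, 143, 126, 98, 63, 41, 38, 36, 39, 36, 37, 36, 37, 36, 38, 37, 37, 36, 38, 40, 54]
WA 250 196 [103, 99, 98, 105, 113, 121, 127, 132, 134, 141, 146, 150, 154, 159, 159, 159, 161, 165, 169, 171, 172, 176, 181, 184, 185, 184, 183, 181, 182, 184, 185, 187, 185, 186, 184, 181, 178, 179, 179, 179, 179, 177, 174, 170, 165, 160, 157, 155, 148, 138, 123, 112, 106, 105, 106, 106, 106, 106, 106, 107, 134, 163, 171, 171, 171, 173]
WA 300 196 [107, 106, 107, 105, 107, 107, 106, 106, 106, 107, 106, 105, 98, 84, 80, 86, 93, 99, 105, 108, 113, 118, 119, 124, 127, 129, 129, 129, 128, 129, 130, 129, 116, 94, 80, 100, 135, 148, 151, 152, 151, 151, 147, 133, 118, 111, 105, 99, 95, 102, 105, 106, 105, 105, 105, 105, 105, 107, 109, 128, 159, 170, 170, 169, 172, 174]
WA 340 196 [107, 107, 106, 107, 106, 106, 106, 106, 106, 105, 106, 105, 106, 107, 106, 100, 82, 76, 81, 89
[... 2066 characters left out ...]
122, 120, 117, 117, 114, 111, 110, 106, 105, 102, 101, 98, 95, 91, 88, 84, 79, 72, 71, 81, 95, 101, 102, 101, 102, 101, 101, 102, 103, 102, 103, 102, 103, 101, 103]
WB 355 30 [101, 102, 101, 101, 101, 100, 101, 103, 103, 100, 94, 93, 96, 104, 108, 110, 114, 117, 118, 120, 121, 123, 123, 126, 126, 125, 124, 125, 126, 127, 130, 131, 130, 129, 127, 126, 125, 124, 123, 122, 120, 119, 117, 116, 114, 111, 109, 106, 104, 102, 100, 97, 95, 92, 86, 80, 75, 72, 77, 95, 100, 102, 103, 101, 101, 101, 102, 102, 102, 101, 102, 101, 102, 102, 101]
 (261, 62, 72) (267, 62, 71) (273, 61, 71) (279, 61, 70) (285, 61, 70) (291, 60, 70) (297, 60, 69) (303, 59, 69) (309, 59, 68) (315, 60, 68)  key u range 257 320
```

```bash
cat > sp.py <<'E'
from h import *
import pickle
A=pickle.load(open("WA.pkl","rb"));B=pickle.load(open("WB.pkl","rb"))
def pl(f,pts):  # plane normal through camera from line fit
    u,v=np.array(pts).T;k=np.polyfit(u,v,1)
    n=np.cross(ray(f,280,np.polyval(k,280))[1],ray(f,370,np.polyval(k,370))[1]);return n/np.linalg.norm(n)
def inter(fa,na,fb,nb):
    d=np.cross(na,nb);d/=np.linalg.norm(d);
    p=np.linalg.lstsq(np.array([na,nb,d]),np.array([na@fa["xyz"],nb@fb["xyz"],0]),rcond=None)[0]
    d=d if d[1]>0 else -d; return p+d*(-150-p[1])/d[1],d
ta,ba=pl(A,[(300,208.5),(340,211.6),(355,212.7)]),pl(A,[(300,244.5),(340,248.7),(355,250.6)])
tb,bb=pl(B,[(300,44.8),(340,41.2),(355,39.7)]),pl(B,[(300,90.6),(340,89.2),(355,88.5)])
na,nb=(ta+ba)/np.linalg.norm(ta+ba),(tb+bb)/np.linalg.norm(tb+bb)
p,d=inter(A,na,B,nb);print("axis p",p,"d",d,"elev",np.degrees(np.arcsin(d[2])),"az",np.degrees(np.arctan2(d[1],d[0])))
for f,t,b in((A,ta,ba),(B,tb,bb)):
    o=np.array(f["xyz"]);D=np.linalg.norm(np.cross(o-p,d));print("radius check",D*np.sin(np.arccos(t@b)/2))
y=np.array([d[0],d[1],0]);y/=np.linalg.norm(y)
x=np.array([0,0,1.])-d*d[2];x/=np.linalg.norm(x);side=np.cross(d,x) # y of shoulder
pk,dk=inter(A,pl(A,[(273,231.5),(309,235.4)]),B,pl(B,[(273,65.8),(309,63.4)]))
for s in(0,40,-20):
    q=pk+dk*s-p;print("key angle (toward shoulder y)",np.degrees(np.arctan2(q@side,q@x)),"r",np.hypot(q@side,q@x))
print("shoulder from z=130",p+d*(130-p[2])/d[2])
for f,u,ut,v,vt in((A,267,377,229.5,232),(B,258,386,67,65)):
    for nm,uu,r in(("key root",u,21.5),("tip",ut,6)):
        # plane of image column uu, intersected with axis offset r*x
        n=np.cross(ray(f,uu,30)[1],ray(f,uu,260)[1]);q=p+r*x;print(nm,q+d*((f["xyz"]-q)@n)/(d@n)-r*x)
E
python3 sp.py
```

```text
axis p [ 568.70014614 -150.          129.58735889] d [-0.17959945  0.92416463  0.33714059] elev 19.702758526035293 az 100.99761275422644
radius check 14.900731529608802
radius check 15.310334132754514
key angle (toward shoulder y) 0.9270095454662741 r 19.412567289211992
key angle (toward shoulder y) 1.2871215050941305 r 19.86889993833521
key angle (toward shoulder y) 0.7405329660255152 r 19.184698792184594
shoulder from z=130 [ 568.48032653 -148.86887449  130.        ]
key root [ 567.32105096 -142.90359177  132.17616953]
tip [551.88039025 -63.45060469 161.1610773 ]
key root [ 567.47438274 -143.69259091  131.88833809]
tip [552.01173296 -64.12645469 160.91452332]
```

Request:
drive_tool:
  rows:
    - {"tx":0.52,"ty":3.84,"tz":0,"ax":0,"ay":0,"az":0}
    - {"tx":0.52,"ty":3.84,"tz":0,"ax":0,"ay":0,"az":0}
    - {"tx":0.52,"ty":3.84,"tz":0,"ax":0,"ay":0,"az":0}
    - {"tx":0.52,"ty":3.84,"tz":0,"ax":0,"ay":0,"az":0}
    - {"tx":0.52,"ty":3.84,"tz":0,"ax":0,"ay":0,"az":0}
    - {"tx":0.52,"ty":3.84,"tz":0,"ax":0,"ay":0,"az":0}
    - {"tx":0.52,"ty":3.84,"tz":0,"ax":0,"ay":0,"az":0}
    - {"tx":0,"ty":0,"tz":2,"ax":0,"ay":0,"az":-3.9}
    - {"tx":0,"ty":0,"tz":1.9,"ax":0,"ay":0,"az":-3.9}
    - {"tx":0,"ty":0,"tz":0,"ax":0,"ay":4,"az":0}

```text
t: 11.07
tcp_pos: [585.9, 168.5, 235.5]
tool_rot: [179.7, -4.5, -161.5]
contact_force: [0.2, 0.7, -0.6]
opening: 85.2
```

Request:
drive_tool:
  rows:
    - {"tx":0,"ty":0,"tz":0,"ax":0,"ay":4,"az":0}
    - {"tx":0,"ty":0,"tz":0,"ax":0,"ay":0,"az":0}
    - {"tx":0,"ty":0,"tz":0,"ax":0,"ay":0,"az":0}
    - {"tx":0,"ty":0,"tz":0,"ax":0,"ay":0,"az":0}

```text
t: 11.4
tcp_pos: [594.5, 168.7, 241.0]
tool_rot: [179.9, -7.7, -161.7]
contact_force: [0.4, -1.6, -0.2]
opening: 85.3
```

```bash
cat >> sp.py <<'E'
print("--- key angle with r=21.5 per view")
for f,L in((A,[(279,232.2),(300,234.8)]),(B,[(279,65.4),(300,64)])):
    for u,v in L:
        o,dd=ray(f,u,v)  # distance to axis 21.5 -> solve
        P=np.eye(3)-np.outer(d,d);a=P@dd;b=P@(o-p);q2=a@a;s=(-a@b-np.sqrt((a@b)**2-q2*(b@b-21.5**2)))/q2;w=b+s*a
        print(np.degrees(np.arctan2(w@side,w@x)))
E
python3 sp.py | tail -4; python3 - <<'E'
from h import *
p,T=st();c=np.array([575,164.4,100]);print("c in tool",T.T@(c-p),"axis",T.T@[.3127,-.9499,0])
f=grab_frame("wrist");im=f["image"];q=proj(f,c+[0,0,58]);r=int(q[1]);dk=np.flatnonzero(im[r,270:370].max(1)<50)+270;print(q,dk)
hsv=cv2.cvtColor(im,cv2.COLOR_RGB2HSV);y=cv2.inRange(hsv,(18,80,60),(38,255,255))
n,l,s,cc=cv2.connectedComponentsWithStats(y[100:320,270:370]);print([(s[i].tolist(),(cc[i]+[270,100]).round(1).tolist()) for i in range(1,n)],"exp for 8deg",proj(f,c+60*np.array([.139*.95,.139*.313,.99])))
E
```

```text
-0.708354827955638
0.3374578614424781
1.8144878185906113
1.8730754770504487
t  11.4  [ 9.51 32.14 10.92 76.36 -1.02 -8.71]  [594.47 168.72 241.04]  [ 179.85   -7.66 -161.71]  [ 0.39 -1.56 -0.21]  [ 0.03 -0.14 -0.06]  85.32
c in tool [  0.87579609   1.63766573 142.43316645] axis [ 0.00123091 -1.00004198 -0.00241243]
[np.float64(321.7), np.float64(235.7)] [286 287 288 289 290 291 292 293 294 348 349 350 351 352 353 354 355 356]
[([80, 141, 9, 15, 130], [354.0, 247.9]), ([14, 142, 10, 15, 129], [288.2, 248.9])] exp for 8deg [np.float64(321.7), np.float64(248.1)]
```

Keyway is confirmed at 8° (yellow at row 248, as predicted) and the key sits at about +1°. I'll grasp with the tool in line with the keyway.

Request:
drive_tool:
  rows:
    - {"tx":0.09,"ty":0.16,"tz":2.8,"ax":0,"ay":0,"az":0}
    - {"tx":0,"ty":0,"tz":2.8,"ax":0,"ay":0,"az":0}
    - {"tx":0,"ty":0,"tz":2.8,"ax":0,"ay":0,"az":0}
    - {"tx":0,"ty":0,"tz":2.8,"ax":0,"ay":0,"az":0}
    - {"tx":0,"ty":0,"tz":0,"ax":0,"ay":0,"az":0}
    - {"tx":0,"ty":0,"tz":0,"ax":0,"ay":0,"az":0}
    - {"tx":0,"ty":0,"tz":0,"ax":0,"ay":0,"az":0}

```text
t: 12.03
tcp_pos: [579.6, 165.7, 131.7]
tool_rot: [179.9, -7.6, -161.7]
contact_force: [-0.3, 0.7, 0.1]
opening: 85.2
```

Request:
drive_tool:
  rows:
    - {"tx":0,"ty":0,"tz":0,"ax":0,"ay":0,"az":0}
    - {"tx":0,"ty":0,"tz":0,"ax":0,"ay":0,"az":0}
    - {"tx":0,"ty":0,"tz":0,"ax":0,"ay":0,"az":0}
    - {"tx":0,"ty":0,"tz":0,"ax":0,"ay":0,"az":0}
    - {"tx":0,"ty":0,"tz":0,"ax":0,"ay":0,"az":0}
    - {"tx":0,"ty":0,"tz":0,"ax":0,"ay":0,"az":0}
    - {"tx":0,"ty":0,"tz":0,"ax":0,"ay":0,"az":0}
    - {"tx":0,"ty":0,"tz":0,"ax":0,"ay":0,"az":0}
    - {"tx":0,"ty":0,"tz":0,"ax":0,"ay":0,"az":0}
    - {"tx":0,"ty":0,"tz":0,"ax":0,"ay":0,"az":0}
  gripper: 255

```text
t: 12.87
tcp_pos: [579.8, 165.9, 131.1]
tool_rot: [179.9, -7.6, -161.7]
contact_force: [0.3, 0.3, 4.8]
opening: 49.0
```

```bash
python3 - <<'E'
from h import *
p,T=st();c=np.array([575,164.4,100]);print("c in tool",T.T@(c-p),"axis",T.T@[.3127,-.9499,0])
E
```

```text
t  12.87  [ 9.49 34.55 -1.39 61.64 -1.04 -8.75]  [579.76 165.92 131.12]  [ 179.87   -7.65 -161.68]  [0.33 0.26 4.79]  [-0.1   0.12  0.  ]  48.95
c in tool [ 8.07708263e-01 -2.20264159e-02  3.15099834e+01] axis [ 0.00162981 -1.00004222 -0.00205001]
```

```bash
cat > tgt.py <<'E'
from h import *
import sys
el,az=np.radians(19.9),np.radians(101)
d=np.array([np.cos(el)*np.cos(az),np.cos(el)*np.sin(az),np.sin(el)])
x=np.array([0,0,1.])-d*d[2];x/=np.linalg.norm(x);side=np.cross(d,x)
S=np.array([567.4,-143.3,130.8]);CT=np.array([0.8,0,31.5])
def goal(s,kap=1.0):
    k=np.radians(kap);xr=x*np.cos(k)+side*np.sin(k);sr=np.cross(d,xr)
    T=np.array([-sr,d,-xr]).T;return S+d*s-T@CT,T
def rel(s,kap=1.0):
    p,T=st();g,G=goal(s,kap)
    rv=R.from_matrix(T.T@G).as_rotvec(degrees=True)
    c=p+T@CT;q=c-S
    print("s",(q@d).round(2),"x",(q@x).round(2),"side",(q@side).round(2),"| rotvec",rv.round(2),"|",np.linalg.norm(rv).round(1),"trans tool mm",(T.T@(g-p)).round(2))
    F=np.array(state()["contact_force"]);print("force d,x,side",(F@d).round(1),(F@x).round(1),(F@side).round(1))
if __name__=="__main__": rel(float(sys.argv[1]),float(sys.argv[2]))
E
python3 tgt.py 141 1
```

```text
t  12.87  [ 9.49 34.55 -1.39 61.64 -1.04 -8.75]  [579.76 165.92 131.12]  [ 179.87   -7.65 -161.68]  [0.33 0.26 4.79]  [-0.1   0.12  0.  ]  48.95
s 272.19 x -131.28 side 66.18 | rotvec [-20.25  -7.85   5.72] | 22.5 trans tool mm [ 101.51 -168.83  -64.72]
force d,x,side 1.8 4.4 0.4
```

Request:
drive_tool:
  rows:
    - {"tx":0.2,"ty":0,"tz":-1.5,"ax":0,"ay":0,"az":0}
    - {"tx":0.4,"ty":0,"tz":-2.7,"ax":0,"ay":0,"az":0}
    - {"tx":0.4,"ty":0,"tz":-2.7,"ax":0,"ay":0,"az":0}
    - {"tx":0.4,"ty":0,"tz":-2.7,"ax":0,"ay":0,"az":0}
    - {"tx":0,"ty":0,"tz":0,"ax":0,"ay":0,"az":0}

```text
t: 13.28
tcp_pos: [580.6, 165.7, 232.4]
tool_rot: [179.9, -7.3, -161.7]
contact_force: [1.6, 0.3, -1.3]
opening: 49.0
```

Request:
drive_tool:
  rows:
    - {"tx":0,"ty":0,"tz":0,"ax":-4.05,"ay":-1.57,"az":1.14}
    - {"tx":0,"ty":0,"tz":0,"ax":-4.05,"ay":-1.57,"az":1.14}
    - {"tx":0,"ty":0,"tz":0,"ax":-4.05,"ay":-1.57,"az":1.14}
    - {"tx":0,"ty":0,"tz":0,"ax":-4.05,"ay":-1.57,"az":1.14}
    - {"tx":0,"ty":0,"tz":0,"ax":-4.05,"ay":-1.57,"az":1.14}
    - {"tx":0,"ty":0,"tz":0,"ax":0,"ay":0,"az":0}
    - {"tx":0,"ty":0,"tz":0,"ax":0,"ay":0,"az":0}
    - {"tx":0,"ty":0,"tz":0,"ax":0,"ay":0,"az":0}

```text
t: 13.95
tcp_pos: [577.8, 165.3, 226.2]
tool_rot: [160.2, -1.1, -168.6]
contact_force: [0.3, 0.9, -1.6]
opening: 48.8
```

```bash
python3 tgt.py 141 1
```

```text
t  13.95  [ -0.78  26.84  -2.19  66.43  19.14 -12.89]  [577.84 165.31 226.25]  [ 160.16   -1.14 -168.61]  [ 0.33  0.9  -1.57]  [-0.49 -0.13 -0.01]  48.78
s 315.44 x -44.16 side 67.67 | rotvec [-0.06 -0.2  -0.02] | 0.2 trans tool mm [  68.63 -174.54  -42.55]
force d,x,side 0.2 -1.8 0.5
```

Request:
drive_tool:
  rows:
    - {"tx":1.14,"ty":-2.91,"tz":-0.71,"ax":0,"ay":0,"az":0}
    - {"tx":1.14,"ty":-2.91,"tz":-0.71,"ax":0,"ay":0,"az":0}
    - {"tx":1.14,"ty":-2.91,"tz":-0.71,"ax":0,"ay":0,"az":0}
    - {"tx":1.14,"ty":-2.91,"tz":-0.71,"ax":0,"ay":0,"az":0}
    - {"tx":1.14,"ty":-2.91,"tz":-0.71,"ax":0,"ay":0,"az":0}
    - {"tx":1.14,"ty":-2.91,"tz":-0.71,"ax":0,"ay":0,"az":0}
    - {"tx":0,"ty":0,"tz":0,"ax":0,"ay":0,"az":0}
    - {"tx":0,"ty":0,"tz":0,"ax":0,"ay":0,"az":0}
    - {"tx":0,"ty":0,"tz":0,"ax":0,"ay":0,"az":0}

```text
t: 14.7
tcp_pos: [546.1, -22.7, 208.5]
tool_rot: [160.1, -1.1, -168.6]
contact_force: [0.2, -0.8, -2.5]
opening: 49.0
```

```bash
python3 tgt.py 141 1; python3 - <<'E'
from h import *
s=grab_frame("scene");w=grab_frame("wrist");t=grab_frame("top")
a=cv2.resize(s["image"][200:305,250:390,::-1],(560,420),interpolation=cv2.INTER_CUBIC);b=cv2.resize(w["image"][:,:,::-1],(240,180));c=cv2.resize(t["image"][195:285,300:420,::-1],(240,180),interpolation=cv2.INTER_CUBIC)
cv2.imwrite("pics/pre.png",np.hstack([a,np.vstack([b,c,np.zeros((60,240,3),np.uint8)])]))
E
```

```text
t  14.7  [-19.36  26.52  -5.68  69.2   16.46 -32.24]  [546.06 -22.67 208.48]  [ 160.09   -1.09 -168.58]  [ 0.24 -0.75 -2.5 ]  [-0.53 -0.17 -0.03]  48.99
s 141.61 x -0.13 side 0.63 | rotvec [ 0.   -0.16  0.02] | 0.2 trans tool mm [ 0.72 -0.61 -0.12]
force d,x,side -1.6 -2.1 0.1
```

View pics/pre.png

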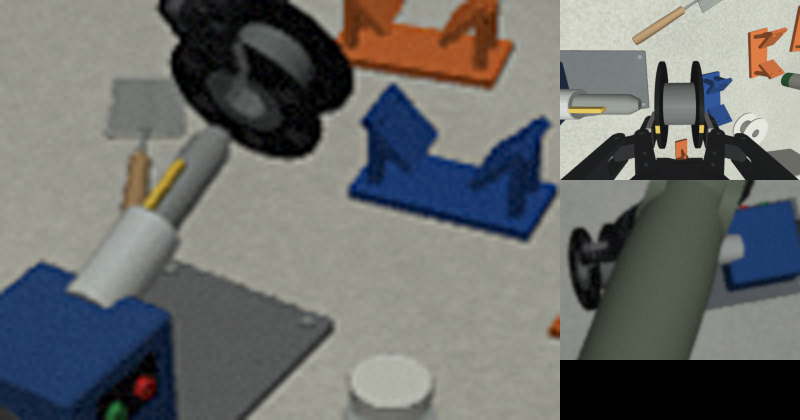

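The pre-insertion view shows the reel coaxial just off the spindle tip (scene crop (215,140)), keyway upward. Threading on slowly.

Request:
drive_tool:
  rows:
    - {"tx":0.07,"ty":-0.5,"tz":0,"ax":0,"ay":0,"az":0}
    - {"tx":0,"ty":-0.5,"tz":0,"ax":0,"ay":0,"az":0}
    - {"tx":0,"ty":-0.5,"tz":0,"ax":0,"ay":0,"az":0}
    - {"tx":0,"ty":-0.5,"tz":0,"ax":0,"ay":0,"az":0}
    - {"tx":0,"ty":-0.5,"tz":0,"ax":0,"ay":0,"az":0}
    - {"tx":0,"ty":-0.5,"tz":0,"ax":0,"ay":0,"az":0}
    - {"tx":0,"ty":-0.5,"tz":0,"ax":0,"ay":0,"az":0}
    - {"tx":0,"ty":-0.3,"tz":0,"ax":0,"ay":0,"az":0}
    - {"tx":0,"ty":0,"tz":0,"ax":0,"ay":0,"az":0}
    - {"tx":0,"ty":0,"tz":0,"ax":0,"ay":0,"az":0}

```text
t: 15.68
tcp_pos: [551.6, -58.9, 195.3]
tool_rot: [160.1, -1.1, -168.7]
contact_force: [0.7, -0.3, -2.2]
opening: 49.0
```

```bash
python3 tgt.py 92 1
```

```text
t  15.68  [-22.49  28.77  -4.1   69.43  15.85 -35.32]  [551.65 -58.94 195.27]  [ 160.07   -1.12 -168.68]  [ 0.68 -0.25 -2.22]  [-0.48 -0.13 -0.02]  49.02
s 102.65 x -0.07 side -0.8 | rotvec [ 0.03 -0.16 -0.08] | 0.2 trans tool mm [ -0.73 -10.63  -0.09]
force d,x,side -1.1 -2.0 0.6
```

Request:
drive_tool:
  rows:
    - {"tx":-0.06,"ty":-0.4,"tz":0,"ax":0,"ay":0,"az":0}
    - {"tx":0,"ty":-0.4,"tz":0,"ax":0,"ay":0,"az":0}
    - {"tx":0,"ty":-0.4,"tz":0,"ax":0,"ay":0,"az":0}
    - {"tx":0,"ty":-0.4,"tz":0,"ax":0,"ay":0,"az":0}
    - {"tx":0,"ty":0,"tz":0,"ax":0,"ay":0,"az":0}
    - {"tx":0,"ty":0,"tz":0,"ax":0,"ay":0,"az":0}

```text
t: 16.18
tcp_pos: [555.1, -73.6, 189.8]
tool_rot: [160.1, -1.1, -168.7]
contact_force: [-0.1, -0.1, -2.1]
opening: 49.3
```

```bash
python3 tgt.py 75 1
```

```text
t  16.18  [-23.65  29.85  -3.15  69.61  15.6  -36.5 ]  [555.13 -73.64 189.75]  [ 160.07   -1.12 -168.68]  [-0.12 -0.06 -2.13]  [-0.47 -0.16  0.05]  49.31
s 86.58 x -0.12 side -0.19 | rotvec [ 0.03 -0.16 -0.08] | 0.2 trans tool mm [ -0.12 -11.56  -0.13]
force d,x,side -0.8 -2.0 -0.1
```

Request:
drive_tool:
  rows:
    - {"tx":0,"ty":-0.3,"tz":0,"ax":0,"ay":0,"az":0}
    - {"tx":0,"ty":-0.3,"tz":0,"ax":0,"ay":0,"az":0}
    - {"tx":0,"ty":-0.3,"tz":0,"ax":0,"ay":0,"az":0}
    - {"tx":0,"ty":-0.3,"tz":0,"ax":0,"ay":0,"az":0}
    - {"tx":0,"ty":0,"tz":0,"ax":0,"ay":0,"az":0}

```text
t: 16.6
tcp_pos: [557.3, -85.1, 185.5]
tool_rot: [160.1, -1.1, -168.7]
contact_force: [0.1, -0.1, -2.1]
opening: 48.9
```

Request:
drive_tool:
  rows:
    - {"tx":0,"ty":-0.2,"tz":0,"ax":0,"ay":0,"az":0}
    - {"tx":0,"ty":-0.2,"tz":0,"ax":0,"ay":0,"az":0}
    - {"tx":0,"ty":-0.2,"tz":0,"ax":0,"ay":0,"az":0}
    - {"tx":0,"ty":0,"tz":0,"ax":0,"ay":0,"az":0}

```text
t: 16.93
tcp_pos: [558.4, -90.4, 183.6]
tool_rot: [160.1, -1.1, -168.7]
contact_force: [0.3, 0.4, -2.5]
opening: 48.9
```

```bash
python3 tgt.py 60 1
```

```text
t  16.93  [-24.96  31.04  -2.1   69.82  15.29 -37.84]  [558.39 -90.37 183.61]  [ 160.09   -1.11 -168.67]  [ 0.32  0.4  -2.54]  [-0.49 -0.15 -0.03]  48.92
s 68.45 x -0.09 side -0.18 | rotvec [ 0.01 -0.16 -0.07] | 0.2 trans tool mm [-0.1  -8.44 -0.1 ]
force d,x,side -0.5 -2.5 0.4
```

Request:
drive_tool:
  rows:
    - {"tx":0,"ty":-0.15,"tz":0,"ax":0,"ay":0,"az":0}
    - {"tx":0,"ty":-0.15,"tz":0,"ax":0,"ay":0,"az":0}
    - {"tx":0,"ty":0,"tz":0,"ax":0,"ay":0,"az":0}

```text
t: 17.18
tcp_pos: [558.9, -93.0, 182.7]
tool_rot: [160.1, -1.1, -168.7]
contact_force: [0.8, -0.0, -2.6]
opening: 49.0
```

Request:
drive_tool:
  rows:
    - {"tx":0,"ty":-0.15,"tz":0,"ax":0,"ay":0,"az":0}
    - {"tx":0,"ty":-0.15,"tz":0,"ax":0,"ay":0,"az":0}
    - {"tx":0,"ty":0,"tz":0,"ax":0,"ay":0,"az":0}

```text
t: 17.43
tcp_pos: [559.5, -95.8, 181.6]
tool_rot: [160.1, -1.1, -168.7]
contact_force: [-0.3, 0.5, -2.1]
opening: 49.2
```

```bash
python3 tgt.py 25 1
```

```text
t  17.43  [-25.37  31.43  -1.73  69.9   15.2  -38.26]  [559.47 -95.78 181.64]  [ 160.09   -1.11 -168.67]  [-0.32  0.5  -2.14]  [-0.5  -0.27 -0.02]  49.16
s 62.59 x -0.06 side -0.15 | rotvec [ 0.01 -0.16 -0.06] | 0.2 trans tool mm [ -0.11 -37.59  -0.07]
force d,x,side -0.2 -2.2 -0.2
```

Request:
drive_tool:
  rows:
    - {"tx":0,"ty":-0.2,"tz":0,"ax":0,"ay":0,"az":0}
    - {"tx":0,"ty":-0.2,"tz":0,"ax":0,"ay":0,"az":0}
    - {"tx":0,"ty":-0.2,"tz":0,"ax":0,"ay":0,"az":0}
    - {"tx":0,"ty":0,"tz":0,"ax":0,"ay":0,"az":0}

```text
t: 17.77
tcp_pos: [560.6, -101.5, 179.5]
tool_rot: [160.1, -1.1, -168.7]
contact_force: [1.6, 0.0, -2.0]
opening: 49.3
```

Request:
drive_tool:
  rows:
    - {"tx":0,"ty":-0.2,"tz":0,"ax":0,"ay":0,"az":0}
    - {"tx":0,"ty":-0.2,"tz":0,"ax":0,"ay":0,"az":0}
    - {"tx":0,"ty":-0.2,"tz":0,"ax":0,"ay":0,"az":0}
    - {"tx":0,"ty":0,"tz":0,"ax":0,"ay":0,"az":0}

```text
t: 18.1
tcp_pos: [561.7, -107.0, 177.5]
tool_rot: [160.1, -1.1, -168.7]
contact_force: [0.8, 0.2, -2.0]
opening: 49.1
```

```bash
python3 tgt.py 25 1
```

```text
t  18.1  [-26.23  32.26  -0.95  70.07  15.01 -39.12]  [ 561.71 -107.04  177.51]  [ 160.09   -1.1  -168.67]  [ 0.78  0.18 -1.96]  [-0.52 -0.23 -0.04]  49.11
s 50.39 x -0.04 side -0.09 | rotvec [ 0.   -0.14 -0.07] | 0.2 trans tool mm [ -0.04 -25.39  -0.04]
force d,x,side -0.6 -1.8 0.8
```

Request:
drive_tool:
  rows:
    - {"tx":0,"ty":-0.25,"tz":0,"ax":0,"ay":0,"az":0}
    - {"tx":0,"ty":-0.25,"tz":0,"ax":0,"ay":0,"az":0}
    - {"tx":0,"ty":-0.25,"tz":0,"ax":0,"ay":0,"az":0}
    - {"tx":0,"ty":-0.25,"tz":0,"ax":0,"ay":0,"az":0}
    - {"tx":0,"ty":0,"tz":0,"ax":0,"ay":0,"az":0}

```text
t: 18.52
tcp_pos: [563.5, -116.5, 174.0]
tool_rot: [160.1, -1.1, -168.7]
contact_force: [1.3, -1.2, -2.7]
opening: 48.9
```

Request:
drive_tool:
  rows:
    - {"tx":0,"ty":-0.2,"tz":0,"ax":0,"ay":0,"az":0}
    - {"tx":0,"ty":-0.2,"tz":0,"ax":0,"ay":0,"az":0}
    - {"tx":0,"ty":-0.2,"tz":0,"ax":0,"ay":0,"az":0}
    - {"tx":0,"ty":-0.2,"tz":0,"ax":0,"ay":0,"az":0}
    - {"tx":0,"ty":0,"tz":0,"ax":0,"ay":0,"az":0}
    - {"tx":0,"ty":0,"tz":0,"ax":0,"ay":0,"az":0}

```text
t: 19.02
tcp_pos: [564.9, -123.6, 171.4]
tool_rot: [160.1, -1.1, -168.7]
contact_force: [1.0, -1.3, -1.7]
opening: 49.1
```

```bash
python3 tgt.py 25 1
```

```text
t  19.02  [-27.45  33.51   0.28  70.36  14.7  -40.34]  [ 564.88 -123.61  171.44]  [ 160.11   -1.11 -168.67]  [ 0.98 -1.29 -1.74]  [-0.56 -0.35 -0.04]  49.06
s 32.45 x -0.0 side -0.15 | rotvec [-0.02 -0.15 -0.06] | 0.2 trans tool mm [-0.07 -7.46 -0.01]
force d,x,side -2.0 -1.1 0.7
```

Still almost no resistance. I'll creep to the collar and watch the force.

Request:
drive_tool:
  rows:
    - {"tx":0,"ty":-0.15,"tz":0,"ax":0,"ay":0,"az":0}
    - {"tx":0,"ty":-0.15,"tz":0,"ax":0,"ay":0,"az":0}
    - {"tx":0,"ty":-0.1,"tz":0,"ax":0,"ay":0,"az":0}
    - {"tx":0,"ty":0,"tz":0,"ax":0,"ay":0,"az":0}
    - {"tx":0,"ty":0,"tz":0,"ax":0,"ay":0,"az":0}

```text
t: 19.43
tcp_pos: [565.6, -127.1, 170.1]
tool_rot: [160.1, -1.1, -168.7]
contact_force: [0.6, -0.3, -1.9]
opening: 49.0
```

Request:
drive_tool:
  rows:
    - {"tx":0,"ty":-0.1,"tz":0,"ax":0,"ay":0,"az":0}
    - {"tx":0,"ty":-0.1,"tz":0,"ax":0,"ay":0,"az":0}
    - {"tx":0,"ty":0,"tz":0,"ax":0,"ay":0,"az":0}
    - {"tx":0,"ty":0,"tz":0,"ax":0,"ay":0,"az":0}

```text
t: 19.77
tcp_pos: [565.9, -128.9, 169.5]
tool_rot: [160.1, -1.1, -168.7]
contact_force: [1.9, 0.2, -2.7]
opening: 49.4
```

```bash
python3 tgt.py 25 1
```

```text
t  19.77  [-27.84  33.93   0.7   70.48  14.63 -40.75]  [ 565.89 -128.87  169.47]  [ 160.09   -1.1  -168.66]  [ 1.89  0.16 -2.68]  [-0.36 -0.38 -0.11]  49.38
s 26.76 x -0.04 side -0.16 | rotvec [ 0.01 -0.15 -0.06] | 0.2 trans tool mm [-0.08 -1.75 -0.04]
force d,x,side -1.1 -2.5 1.9
```

Request:
drive_tool:
  rows:
    - {"tx":0,"ty":-0.1,"tz":0,"ax":0,"ay":0,"az":0}
    - {"tx":0,"ty":-0.1,"tz":0,"ax":0,"ay":0,"az":0}
    - {"tx":0,"ty":0,"tz":0,"ax":0,"ay":0,"az":0}
    - {"tx":0,"ty":0,"tz":0,"ax":0,"ay":0,"az":0}

```text
t: 20.1
tcp_pos: [566.3, -130.8, 168.8]
tool_rot: [160.1, -1.1, -168.7]
contact_force: [1.6, -0.2, -1.7]
opening: 48.7
```

Request:
drive_tool:
  rows:
    - {"tx":0,"ty":-0.1,"tz":0,"ax":0,"ay":0,"az":0}
    - {"tx":0,"ty":0,"tz":0,"ax":0,"ay":0,"az":0}
    - {"tx":0,"ty":0,"tz":0,"ax":0,"ay":0,"az":0}

```text
t: 20.35
tcp_pos: [566.4, -131.6, 168.4]
tool_rot: [160.1, -1.1, -168.7]
contact_force: [0.6, 0.5, -1.1]
opening: 48.9
```

```bash
python3 tgt.py 25 1
```

```text
t  20.35  [-28.03  34.14   0.92  70.53  14.59 -40.95]  [ 566.39 -131.58  168.45]  [ 160.08   -1.1  -168.66]  [ 0.64  0.51 -1.12]  [-0.25 -0.42 -0.19]  48.88
s 23.82 x -0.06 side -0.19 | rotvec [ 0.02 -0.15 -0.05] | 0.2 trans tool mm [-0.1   1.19 -0.06]
force d,x,side -0.0 -1.2 0.7
```

Request:
drive_tool:
  rows:
    - {"tx":0,"ty":-0.1,"tz":0,"ax":0,"ay":0,"az":0}
    - {"tx":0,"ty":-0.1,"tz":0,"ax":0,"ay":0,"az":0}
    - {"tx":0,"ty":0,"tz":0,"ax":0,"ay":0,"az":0}
    - {"tx":0,"ty":0,"tz":0,"ax":0,"ay":0,"az":0}

```text
t: 20.68
tcp_pos: [566.5, -131.8, 168.4]
tool_rot: [159.9, -1.1, -168.7]
contact_force: [0.3, 5.4, 2.9]
opening: 49.0
```

```bash
python3 tgt.py 25 1
```

```text
t  20.68  [-28.12  34.26   1.05  70.68  14.72 -41.08]  [ 566.5  -131.81  168.39]  [ 159.89   -1.08 -168.66]  [0.35 5.38 2.85]  [ 1.07  0.02 -0.21]  48.95
s 23.68 x -0.03 side -0.12 | rotvec [ 0.21 -0.13 -0.05] | 0.3 trans tool mm [-0.04  1.44 -0.03]
force d,x,side 5.9 0.9 1.4
```

The reel meets the collar at s≈23.7 mm, close to the expected 25. I'll give one more small push, then take a look.

Request:
drive_tool:
  rows:
    - {"tx":0,"ty":-0.1,"tz":0,"ax":0,"ay":0,"az":0}
    - {"tx":0,"ty":0,"tz":0,"ax":0,"ay":0,"az":0}
    - {"tx":0,"ty":0,"tz":0,"ax":0,"ay":0,"az":0}

```text
t: 20.93
tcp_pos: [566.5, -131.9, 168.4]
tool_rot: [159.8, -1.1, -168.7]
contact_force: [0.0, 7.4, 5.4]
opening: 49.3
```

```bash
python3 tgt.py 25 1; python3 - <<'E'
from h import *
s=grab_frame("scene");w=grab_frame("wrist")
a=cv2.resize(s["image"][200:305,220:360,::-1],(400,300),interpolation=cv2.INTER_CUBIC);b=cv2.resize(w["image"][60:360,120:520,::-1],(400,300))
cv2.imwrite("pics/home.png",np.hstack([a,b]))
E
```

```text
t  20.93  [-28.17  34.31   1.11  70.76  14.79 -41.13]  [ 566.53 -131.94  168.38]  [ 159.79   -1.07 -168.66]  [0.01 7.43 5.37]  [ 1.63  0.17 -0.24]  49.31
s 23.6 x 0.0 side -0.1 | rotvec [ 0.3  -0.12 -0.05] | 0.3 trans tool mm [-0.03  1.57  0.01]
force d,x,side 8.7 2.6 1.4
```

View pics/home.png

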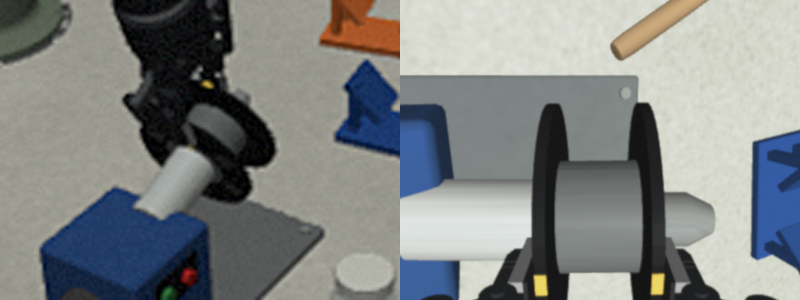

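The reel sits against the collar in both views, with the spindle tip projecting beyond it (wrist crop (690,218)). Releasing and backing straight off.

Request:
drive_tool:
  rows:
    - {"tx":0,"ty":0.15,"tz":0,"ax":0,"ay":0,"az":0}
    - {"tx":0,"ty":0,"tz":0,"ax":0,"ay":0,"az":0}
    - {"tx":0,"ty":0,"tz":0,"ax":0,"ay":0,"az":0}
    - {"tx":0,"ty":0,"tz":0,"ax":0,"ay":0,"az":0}
    - {"tx":0,"ty":0,"tz":0,"ax":0,"ay":0,"az":0}
    - {"tx":0,"ty":0,"tz":0,"ax":0,"ay":0,"az":0}
    - {"tx":0,"ty":0,"tz":0,"ax":0,"ay":0,"az":0}
    - {"tx":0,"ty":0,"tz":0,"ax":0,"ay":0,"az":0}
    - {"tx":0,"ty":0,"tz":0,"ax":0,"ay":0,"az":0}
  gripper: 0

```text
t: 21.78
tcp_pos: [566.6, -133.0, 167.9]
tool_rot: [160.1, -1.1, -168.7]
contact_force: [-0.9, -0.2, 0.7]
opening: 85.4
```

Request:
drive_tool:
  rows:
    - {"tx":0,"ty":0,"tz":-1,"ax":0,"ay":0,"az":0}
    - {"tx":0,"ty":0,"tz":-2,"ax":0,"ay":0,"az":0}
    - {"tx":0,"ty":0,"tz":-2.5,"ax":0,"ay":0,"az":0}
    - {"tx":0,"ty":0,"tz":-2.5,"ax":0,"ay":0,"az":0}
    - {"tx":0,"ty":0,"tz":-2.5,"ax":0,"ay":0,"az":0}
    - {"tx":0,"ty":0,"tz":-2.5,"ax":0,"ay":0,"az":0}
    - {"tx":0,"ty":0,"tz":0,"ax":0,"ay":0,"az":0}
    - {"tx":0,"ty":0,"tz":0,"ax":0,"ay":0,"az":0}
    - {"tx":0,"ty":0,"tz":0,"ax":0,"ay":0,"az":0}
    - {"tx":0,"ty":0,"tz":0,"ax":0,"ay":0,"az":0}

```text
t: 22.62
tcp_pos: [577.1, -175.5, 289.3]
tool_rot: [160.0, -1.2, -168.6]
contact_force: [0.1, 0.3, -0.3]
opening: 85.6
```

```bash
python3 - <<'E'
from h import *
st();s=grab_frame("scene");w=grab_frame("wrist");w2=grab_frame("wrist")
print("change",np.abs(w["image"].astype(int)-w2["image"]).mean())
a=cv2.resize(s["image"][170:350,100:460,::-1],(400,200),interpolation=cv2.INTER_CUBIC);a=np.vstack([a,np.zeros((100,400,3),np.uint8)]);b=cv2.resize(w["image"][:,:,::-1],(400,300))
cv2.imwrite("pics/end.png",np.hstack([a,b]))
E
```

```text
t  22.62  [-30.95  33.95  18.25  88.9   13.87 -43.89]  [ 577.13 -175.46  289.25]  [ 160.01   -1.19 -168.64]  [ 0.1   0.28 -0.26]  [-0.31 -0.03 -0.01]  85.62
change 0.8550607638888889
```

View pics/end.png

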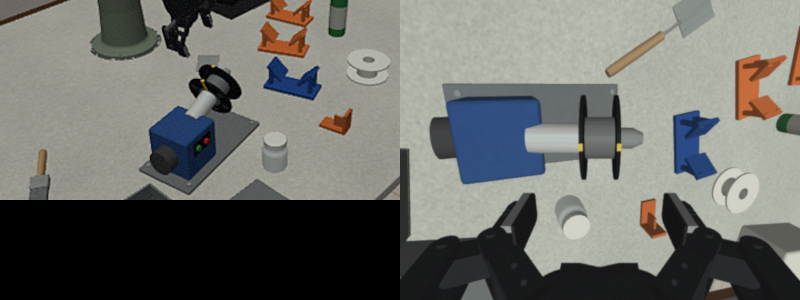

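The reel hangs flush against the collar (wrist (598,137)), the yellow marks are up, the gripper is clear, and all the bystanders are where they were. Handing in.

```bash
python3 -c "from h import *; print(hand_in())"
```

```text
the job is handed in; nothing more can be done
None
```

The reel is hanging released on the winder, key in its keyway and flange against the collar; I handed it in at about 22.7 s of robot time. No verdict is reported.

**What I did:**
- **Rolling:** I raised the reel a few mm off the cradle and swung it about 67°. I then let it settle back with the mark about 8° from up, inside the 23° limit.
- **Threading:** I measured the spindle and key from two wrist views and regrasped with the tool in line with the keyway. I then threaded the reel on in small steps. It passed the key's end with no resistance.
- **Seating:** It met the collar with the reel centre at about 23.6 mm by my estimate, pushing back with 9 N. I released and backed straight off along the tool.

**Last checks:** The final pictures show the reel flush on the collar, its marks up and the spindle tip projecting. The gripper is clear with near-zero force, and the bystanders appear unmoved by eye; I did not measure them.

**Readings that disagreed:**
- The spindle height measured by camera was about 2 mm above the stated 130 mm, so I aimed in between.
- My estimate of the collar position was about 1.4 mm off where contact was felt.
- At the end of the roll the reel pressed the cradle wall with about 30 N; I eased it off before releasing.
- My first three move calls were refused because they left out some keys; nothing moved.

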